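# Clamp down a pressure canner's lid evenly

## Task

The lid of the pressure canner is on and its four wing nuts have only been run down finger-light: snug them by hand crosswise, a little at a time, so that the lid goes down level. First give every nut about an eighth of a turn clockwise (one nut, the nut opposite it, then the other two); then go round crosswise again and turn each until it feels firm (about 0.35 N m), so that all four clamp the lid evenly and none is overtightened. Let go of everything at the end and leave the jars and loose parts around the canner where they are.

Things in the scene. Friction and masses are not known exactly. Their poses are not given: they have to be found in the camera images.
- pot: stainless pressure canner on the work surface, it does not move: pot 196 mm across, flange 222 mm across with its top 150 mm up; two black side handles; four upright bolts on a circle of 118 mm radius. Origin at the centre of its underside, z up; nut1 stands towards its +x, nut2 +y, nut3 -x, nut4 -y.
- lid: stainless lid, 222 mm across, slotted lugs (12 mm thick) around the bolts; in the middle gauge, vent pipe and plug, up to 46 mm above the origin and lower than the wing tops. Origin: centre of its underside. It rests on a springy gasket that squashes 0.5 to 1.3 mm (not known beforehand) before it is solid; it tips towards a nut turned alone; pulling up one pair of nuts eases the other pair.
- nut1: wing nut on a bolt at the lid's rim, across from nut3. Origin: on the bolt axis at its flat underside; x along the wings, z up. Wings 62 mm tip to tip, 10 mm thick, 14 to 40 mm above the origin (bolt end 34 mm); collar 33 mm across, 6 mm high. Clockwise from above tightens, 8 mm down a turn; turning torque: free 0.1 N m, on the gasket up to 0.25, snug 0.3 to 0.4, too tight over 0.45.
- nut2: wing nut on a bolt at the lid's rim, across from nut4. Origin: on the bolt axis at its flat underside; x along the wings, z up. Wings 62 mm tip to tip, 10 mm thick, 14 to 40 mm above the origin (bolt end 34 mm); collar 33 mm across, 6 mm high. Clockwise from above tightens, 8 mm down a turn; turning torque: free 0.1 N m, on the gasket up to 0.25, snug 0.3 to 0.4, too tight over 0.45.
- nut3: wing nut on a bolt at the lid's rim, across from nut1. Origin: on the bolt axis at its flat underside; x along the wings, z up. Wings 62 mm tip to tip, 10 mm thick, 14 to 40 mm above the origin (bolt end 34 mm); collar 33 mm across, 6 mm high. Clockwise from above tightens, 8 mm down a turn; turning torque: free 0.1 N m, on the gasket up to 0.25, snug 0.3 to 0.4, too tight over 0.45.
- nut4: wing nut on a bolt at the lid's rim, across from nut2. Origin: on the bolt axis at its flat underside; x along the wings, z up. Wings 62 mm tip to tip, 10 mm thick, 14 to 40 mm above the origin (bolt end 34 mm); collar 33 mm across, 6 mm high. Clockwise from above tightens, 8 mm down a turn; turning torque: free 0.1 N m, on the gasket up to 0.25, snug 0.3 to 0.4, too tight over 0.45.
- jar1: glass preserving jar, 72 mm across, 115 mm tall, steel cap; origin at its underside; a bystander
- jar2: amber glass preserving jar, 72 mm across, 115 mm tall, steel cap; origin at its underside; a bystander
- can: food can, 74 mm across, 110 mm tall; origin at its underside; a bystander
- weight: small turned steel vent weight, 34 mm across, 34 mm tall, standing beside the canner; origin at its underside; a bystander (it goes on the vent later)
- spare_gasket: small black rubber ring, 84 mm across, 6 mm thick, lying flat beside the canner; origin at the centre of its underside; a bystander

How it is judged:
By the outcome, as a careful person would: the job done as asked, in the order asked, and still so for the second after the job is handed in, with the robot touching nothing.
It also fails if it takes over 72 s, if anything falls off the work surface, if the arm or the gripper's body presses on something with over 40 N, if the wrist force passes 120 N, or if a joint passes its speed limit or range.

## Robot

A 6-joint arm with a two-finger parallel gripper is mounted at the origin on the work surface. World frame = base frame: x ahead of the robot, y to its left, z up, the work surface at z = 0. Lengths are in mm, angles in degrees, forces in N, time in s.
With the tool pointing down it reaches from about 350 to 850 mm from the base axis. Payload 8.1 kg.
Tool frame: the origin (TCP) lies at the very end of the fingers, on their centre line; the grasp point (between the pads) lies 19 mm behind it; z points along the fingers, y is the line along which they close (so a half turn about z gives the same grasp; the last joint's range is limited). The gripper opens to 93 mm and grips with 3 to 60 N. Pads are 15 mm wide; open, the fingers measure 128 mm over their backs; the gripper's body (75 mm by 188 mm) begins 65 mm behind the grasp point.
Start: joints at [65.982, 7.471, 85.268, -0, 87.261, -4.893], TCP at [196.56, 566.894, 185.935] pointing down, gripper open.
Joint ranges: [-169.43, 169.43], [-51.17, 129.36], [1.28, 143.12], [-76.62, 256.62], [0, 156.53], [-152.29, 152.29]. Speed limits (degrees/s): [136.94, 136.94, 159.86, 180, 180, 180].

## Interface

Orientations are given as [roll, pitch, yaw] about the fixed x, y, z axes, in that order (R = Rz(yaw) Ry(pitch) Rx(roll)).
In Python, from cell import * gives the robot as it stands.
- The arm moves only by the shell command python3 -m creep 'ROWS' [OPENING]. ROWS is JSON, a list of rows, each a list of 6 numbers: the shift along the tool's x, y, z in mm, then the turn, a rotation vector about the tool's x, y, z in rad. In form: [[tx, ty, tz, wx, wy, wz], ...]. A call has 1 to 20 rows; each row shifts and turns the commanded pose from where the row before left it, along the tool's axes as they then stand; what a row does not reach is not made up. A row lasts 1/12 s, in which the tool goes at most 41.7 mm and 7.16 degrees, less where a joint would pass 70% of its speed; a pose out of reach is approached as far as the arm can. A call is refused whole if a number of a shift passes 41.7 or a number of a turn 0.125, either way. A call with a gripper value outside its range is refused whole. OPENING is the finger opening in mm, from 0 to 93, set as the call begins (- or left out, the last holds). The fingers move at their own pace and stop on an object; the grip force is fixed at half the most. Time passes only in rows, so rows that do not move let the fingers close. It gives the time, the measured TCP pose, the force, the opening and the grip force at its end, in the units of the state.
- read_state(): the state, without advancing time (a new reading comes with each control period).
- get_image(name): name is "scene" or "top"; returns a dict with "img" (384x512x3 uint8, red, green, blue), "K" (3x3 intrinsics, pixels), "xyz" and "orientation" of the camera in the world. Camera axes: x right, y down, z forward; pixel columns grow to the right and rows downward; lengths in mm; the calibration is good to about 2 mm. A picture is of the moment at which its call begins. There is no depth.
- finish_job(): hands the job in; it is judged then, once.
The state is a dict: "t": time; "joints": joint angles; "joint_velocities": joint speeds; "effort": joint torques, N m; "tool_pos": TCP position; "tool_rot": TCP orientation; "contact_force": force on the tool from outside, world axes, zero at the start; "wrist_torque": the same for the moment, N m; "grip_width": finger opening in mm; "grasp_force": force on a finger pad.
Only numpy, scipy, OpenCV 4.12 (cv2) and the standard library are available. Lean on these libraries where they do the work, as an engineer would, in place of code of your own. Each camera call takes 0.05 s, during which the arm holds its last target. There are 200 camera calls.

## Working session

There is one attempt and no reset: what is moved stays moved. The work goes in short steps, Python scripts to look and compute and a shell command to move; the robot and the scene stay as the last step left them, time stands still between calls to the robot, and variables do not carry over. Pictures are saved under pics/ and viewed, at most 10 in all, crops included, and the job is handed in when it is done.

```bash
mkdir -p pics; ls; python3 - <<'E'
from cell import *
import cv2,numpy as np
s=read_state();print(s)
for n in("scene","top"):
    d=get_image(n);cv2.imwrite(f"pics/{n}0.png",d["img"][:,:,::-1]);print(n,d["K"],d["xyz"],d["orientation"])
    np.savez(f"{n}0.npz",**{k:np.array(v) for k,v in d.items()})
E
```

```text
pics
{'t': 0.0, 'joints': array([ 6.59831114e+01,  7.51458597e+00,  8.53267711e+01,  3.92951687e-04,
        8.72606571e+01, -4.89320687e+00]), 'joint_velocities': array([ 0.01604352, -0.0013615 ,  0.05283004, -0.05535714, -0.01367698,
       -0.03375671]), 'effort': array([-1.85082703e-03, -5.59859061e+01, -4.91748226e+01,  7.67574110e-02,
        3.59325169e-02, -1.12333164e-04]), 'tool_pos': array([196.29649571, 566.3432355 , 184.91697025]), 'tool_rot': array([-1.79898391e+02, -9.09271797e-03,  1.60876291e+02]), 'contact_force': array([0.89293041, 0.50183799, 0.69032111]), 'wrist_torque': array([ 0.02642052, -0.04389826, -0.03118798]), 'grasp_force': 0.0, 'grip_width': 92.98553853757133}
scene [[454.30616469   0.         250.20389027]
 [  0.         454.30616469 188.38723222]
 [  0.           0.           1.        ]] [ 987.05085002  750.40330023 1084.20855796] [-138.12620311    0.26392625  153.20316447]
top [[402.21217669   0.         255.02082711]
 [  0.         402.21217669 188.22930503]
 [  0.           0.           1.        ]] [ 531.11368036   16.41688371 1206.04725136] [-174.98699412    0.26795951  -90.26515976]
```

View pics/scene0.png

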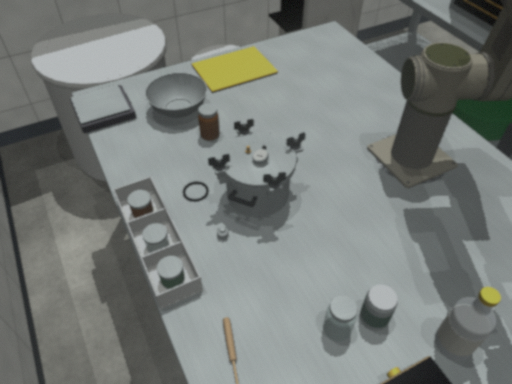

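View pics/top0.png

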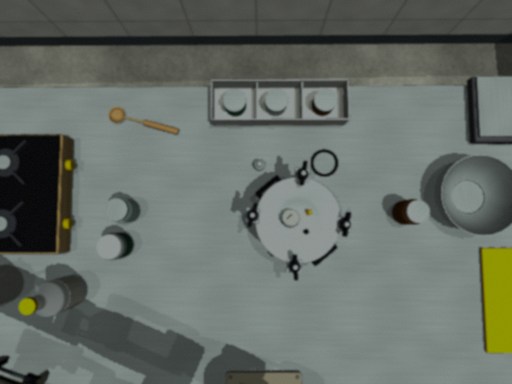

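Scene: the nuts are the dark shapes near (219,162), (244,127), (296,143) and (275,181). Top: they are near (303,172), (252,216), (294,266) and (345,224). The amber jar is at (410,211), the weight at (259,164) and the ring at (324,162).

```bash
cat > h.py <<'E'
import cv2,numpy as np
from scipy.spatial.transform import Rotation as R
def ray(d,p):
    K=np.array(d["K"]);c=np.array(d["xyz"]);Rm=R.from_euler('xyz',d["orientation"],degrees=True).as_matrix()
    v=Rm@np.linalg.inv(K)@np.array([p[0],p[1],1.]);return c,v/np.linalg.norm(v)
def plane(d,p,z):
    c,v=ray(d,p);return c+v*(z-c[2])/v[2]
def tri(d1,p1,d2,p2):
    c1,v1=ray(d1,p1);c2,v2=ray(d2,p2)
    A=np.stack([v1,-v2],1);t=np.linalg.lstsq(A,c2-c1,rcond=None)[0]
    a=c1+v1*t[0];b=c2+v2*t[1];return (a+b)/2,np.linalg.norm(a-b)
E
python3 - <<'E'
from h import *
T=np.load("top0.npz");S=np.load("scene0.npz")
t=cv2.resize(T["img"][150:290,225:385],None,fx=4,fy=4,interpolation=cv2.INTER_CUBIC)[:,:,::-1]
s=cv2.resize(S["img"][105:215,190:320],None,fx=5,fy=5,interpolation=cv2.INTER_CUBIC)[:,:,::-1]
cv2.imwrite("pics/tc.png",t);cv2.imwrite("pics/sc.png",s)
E
```

```text
(no output)
```

View pics/tc.png

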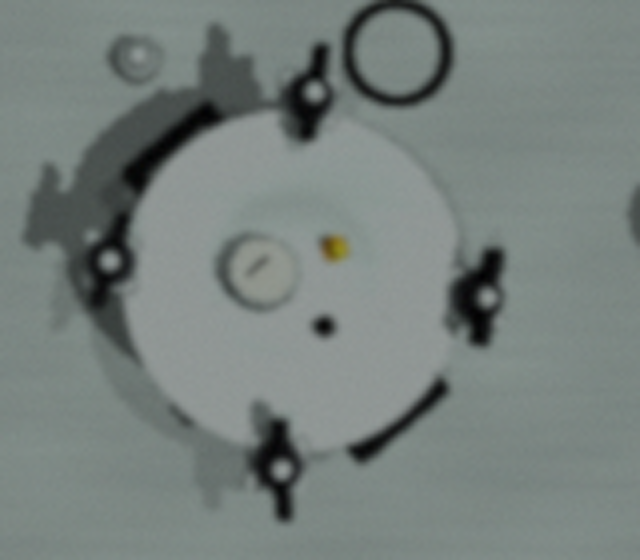

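View pics/sc.png

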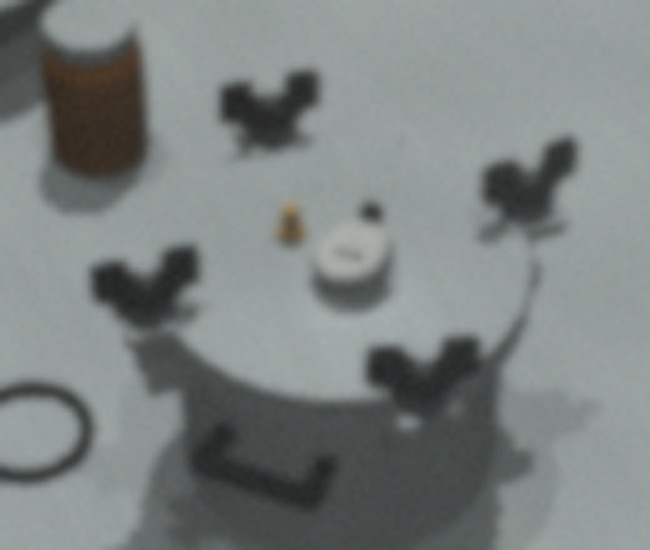

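Top crop (4x): bolt ends are at (314,92), (109,261), (282,469) and (486,298), and the wings run nearly vertical in the image, along x. Scene crop (5x): wing pairs are at A (106,268)/(183,252), B (384,358)/(462,345), C (500,175)/(563,148) and D (238,90)/(303,78).

```bash
python3 - <<'E'
from h import *
T=np.load("top0.npz");S=np.load("scene0.npz")
tp=lambda p:((p[0]+.5)/4-.5+225,(p[1]+.5)/4-.5+150)
sp=lambda p:((p[0]+.5)/5-.5+190,(p[1]+.5)/5-.5+105)
N=dict(A=[(321,48),(306,134),(314,92),(106,262),(183,248)],B=[(122,222),(99,302),(109,261),(384,352),(462,340)],
C=[(280,424),(286,517),(282,469),(500,168),(563,146)],D=[(494,255),(481,341),(486,298),(238,88),(303,76)])
B={}
for k,v in N.items():
    a,ea=tri(T,tp(v[0]),S,sp(v[3]));b,eb=tri(T,tp(v[1]),S,sp(v[4]))
    p=plane(T,tp(v[0]),203);q=plane(T,tp(v[1]),203);B[k]=plane(T,tp(v[2]),197)
    print(k,a.round(),b.round(),round(ea,1),round(eb,1),"len",np.linalg.norm(p-q).round(),"yaw",np.degrees(np.arctan2(*(p-q)[1::-1])).round(1),"mid",((p+q)/2).round(),"bolt",B[k].round(1))
c=sum(B.values())/4;print("pot",c.round(1))
for k in B:
    d=B[k]-c;print(k,np.hypot(*d[:2]).round(1),np.degrees(np.arctan2(d[1],d[0])).round(1))
    # side angle of wing with respect to blobs
# dark-blob PCA for yaw
g=T["img"].max(2)
for k,v in N.items():
    x,y=tp(v[2]);up=cv2.resize(g[int(y)-16:int(y)+17,int(x)-13:int(x)+14],None,fx=4,fy=4,interpolation=cv2.INTER_CUBIC)
    m=(up<45).astype(np.uint8);n,l,st,_=cv2.connectedComponentsWithStats(m);i=1+st[1:,4].argmax()
    r=cv2.minAreaRect(np.argwhere(l==i)[:,::-1].astype(np.float32));print(k,r,st[i])
E
```

```text
A [ 683. -103.  212.] [634. -97. 206.] 2.6 7.7 len 55.0 yaw -10.7 mid [ 659. -100.  203.] bolt [ 658.6 -100.9  197. ]
B [576.  21. 205.] [530.  33. 203.] 1.9 6.7 len 52.0 yaw -16.3 mid [552.  28. 203.] bolt [552.7  28.9 197. ]
C [450. -75. 208.] [397. -81. 199.] 4.1 6.2 len 57.0 yaw 3.0 mid [424. -78. 203.] bolt [423.8 -77.6 197. ]
D [ 553. -208.  208.] [ 505. -204.  201.] 4.4 7.9 len 54.0 yaw -10.0 mid [ 529. -206.  203.] bolt [ 528.6 -206.3  197. ]
pot [540.9 -89.  197. ]
A 118.3 -5.8
B 118.5 84.3
C 117.7 174.5
D 117.9 -96.0
A ((46.67638397216797, 68.24798583984375), (89.53902435302734, 40.008460998535156), 87.75425720214844) [  27   23   41   91 1546]
B ((55.48396301269531, 68.13113403320312), (95.0840835571289, 43.00285339355469), 87.51044464111328) [  34   20   44   97 1757]
C ((45.443519592285156, 68.3481674194336), (41.03372573852539, 93.88394927978516), 7.666804790496826) [  26   22   42   96 1601]
D ((42.21554946899414, 62.57163619995117), (39.4032096862793, 92.7123794555664), 9.293309211730957) [  23   19   46   92 1956]
```

```bash
cat > g.py <<'E'
import sys
from h import *
from cell import *
P=dict(A=(658.6,-100.9),B=(552.7,28.9),C=(423.8,-77.6),D=(528.6,-206.3))
s=read_state();p=s["tool_pos"];Rm=R.from_euler('xyz',s["tool_rot"],degrees=True)
print("t %.2f pos %s rot %s F %s M %s j6 %.0f w %.1f"%(s["t"],p.round(1),s["tool_rot"].round(1),s["contact_force"].round(1),s["wrist_torque"].round(3),s["joints"][5],s["grip_width"]))
if len(sys.argv)>1:
    k,z,psi=sys.argv[1],float(sys.argv[2]),float(sys.argv[3])
    print("shift tool",Rm.inv().apply(np.array([*P[k],z])-p).round(1),"rotvec",(Rm.inv()*R.from_euler('xyz',[180,0,psi],degrees=True)).as_rotvec().round(3))
E
python3 -m creep '[[0,0,-30,0,0,0],[0,0,-25,0,0,0],[-16,-12,0,0,0,0],[-33,-24,0,0,0,0],[-33,-24,0,0,0,0],[-33,-24,0,0,0,0],[-33,-24,0,0,0,0],[-33,-24,0,0,0,0],[-33,-24,0,0,0,0],[-33,-24,0,0,0,0],[-33,-24,0,0,0,0],[-33,-24,0,0,0,0],[-33,-24,0,0,0,0],[-33,-24,0,0,0,0],[-33,-24,0,0,0,0],[-33,-24,0,0,0,0],[-33,-24,0,0,0,0],[-33,-24,0,0,0,0],[0,0,0,0,0,0]]' 40; python3 g.py A 240 135
```

```text
t: 1.68
tool_pos: [559.7, 41.8, 239.5]
tool_rot: [-179.8, -0.0, 160.6]
contact_force: [0.1, -0.1, -0.6]
grip_width: 40.0
grasp_force: 0.0
t 1.68 pos [559.7  41.8 239.5] rot [-179.8   -0.   160.6] F [ 0.1 -0.1 -0.6] M [ 0.066 -0.023  0.023] j6 -71 w 40.0
shift tool [-140.8 -101.7   -0.3] rotvec [-0.003  0.001  0.446]
```

```bash
python3 -m creep '[[-28,-20,0,0,0,0],[-28,-20,0,0,0,0],[-28,-20,0,0,0,0],[-28,-20,0,0,0,0],[-28,-21,0,0,0,0],[0,0,0,0,0,0.11],[0,0,0,0,0,0.11],[0,0,0,0,0,0.11],[0,0,0,0,0,0.11],[0,0,0,0,0,0],[0,0,0,0,0,0]]' >/dev/null; python3 g.py A 185 135; python3 - <<'E'
from h import *
from cell import *
for n in("top","scene"):
    d=get_image(n);i=d["img"]
    c=i[150:290,225:385] if n=="top" else i[80:220,180:340]
    cv2.imwrite(f"pics/{n}1.png",cv2.resize(c,None,fx=4,fy=4,interpolation=cv2.INTER_CUBIC)[:,:,::-1])
E
```

```text
t 2.60 pos [656.4 -93.  240.4] rot [-180.    -0.   135.9] F [ 0.3 -0.3 -0.2] M [-0.031 -0.02  -0.023] j6 -58 w 40.0
shift tool [-7.1 -4.1 55.4] rotvec [-0.    -0.001  0.015]
```

View pics/scene1.png

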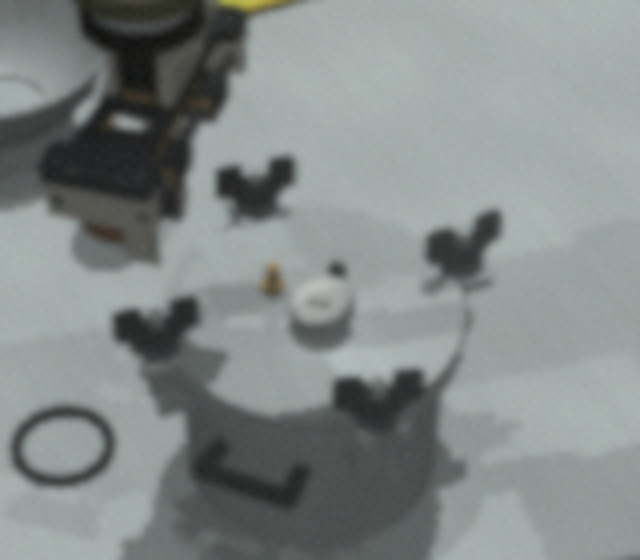

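Scene crop: the fingertips show around (75–155, 215–260), up and left of nut A at (157,325). I will project the TCP to check that they agree.

```bash
python3 - <<'E'
from h import *
S=np.load("scene0.npz");T=np.load("top0.npz")
def pr(d,X):
    Rm=R.from_euler('xyz',d["orientation"],degrees=True).as_matrix();q=d["K"]@(Rm.T@(np.array(X)-d["xyz"]));return q[:2]/q[2]
for X in([656,-93,240],[656+14+5,-93+20,240],[656-20,-93-20,240],[658.6,-100.9,203]):
    print(X,((pr(S,X)-[180,80])*4).round(),((pr(T,X)-[225,150])*4).round())
E
```

```text
[656, -93, 240] [161. 274.] [308.  86.]
[675, -73, 240] [148. 301.] [274.  55.]
[636, -113, 240] [176. 247.] [341. 119.]
[658.6, -100.9, 203] [156. 307.] [314.  89.]
```

View pics/top1.png

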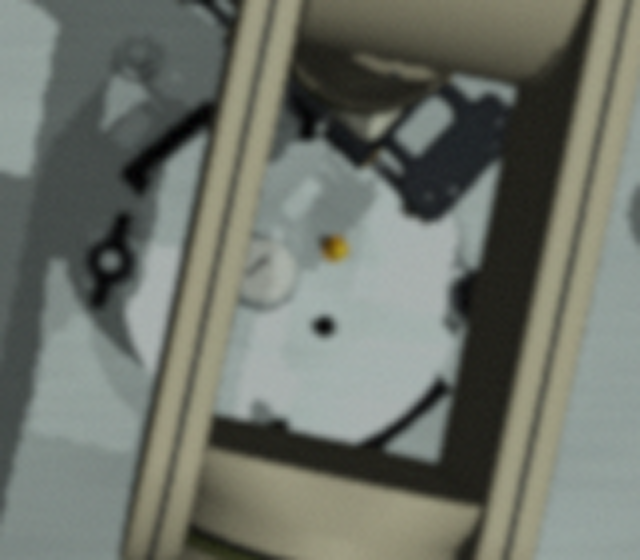

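```bash
python3 - <<'E'
from h import *
from cell import *
def pr(d,X):
    Rm=R.from_euler('xyz',d["orientation"],degrees=True).as_matrix();q=np.array(d["K"])@(Rm.T@(np.array(X)-d["xyz"]));return q[:2]/q[2]
d=get_image("scene");s=read_state();p=s["tool_pos"];Rm=R.from_euler('xyz',s["tool_rot"],degrees=True)
print(s["joints"].round(1),p)
i=cv2.resize(d["img"][20:170,150:310],None,fx=5,fy=5,interpolation=cv2.INTER_CUBIC)[80:650,:,::-1].copy()
for q,c in [((0,0,0),(0,0,255)),((0,20,0),(0,255,0)),((0,-20,0),(0,255,0)),((0,37,-60),(255,0,0)),((0,-37,-60),(255,0,0)),((37,94,-84),(255,0,255)),((-37,94,-84),(255,0,255)),((37,-94,-84),(255,255,0)),((-37,-94,-84),(255,255,0))]:
    u=(pr(d,p+Rm.apply(q))-[150,20])*5-[0,80];cv2.circle(i,tuple(int(a) for a in u),3,c,-1)
cv2.imwrite("pics/o.png",i)
E
```

```text
[-12.5  16.5  69.3   0.   94.2 -58.3] [656.53934066 -93.08825474 240.78762666]
```

View pics/o.png

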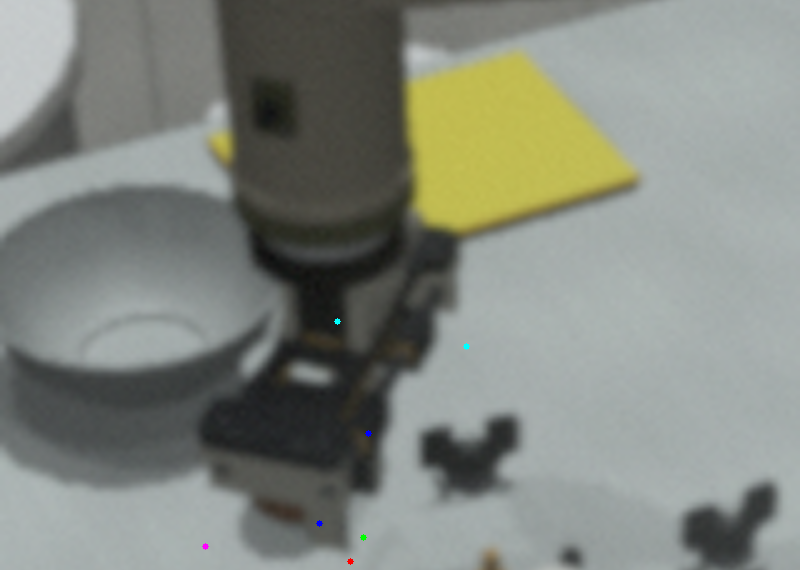

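The grey near finger seems to end at about (335,545), 40–50 px above where the tip should project. I will zoom in on that area before descending.

```bash
python3 - <<'E'
from h import *
from cell import *
def pr(d,X):
    Rm=R.from_euler('xyz',d["orientation"],degrees=True).as_matrix();q=np.array(d["K"])@(Rm.T@(np.array(X)-d["xyz"]));return q[:2]/q[2]
d=get_image("scene");s=read_state();p=s["tool_pos"];Rm=R.from_euler('xyz',s["tool_rot"],degrees=True)
a=d["img"].astype(int);b=np.load("scene0.npz")["img"].astype(int)
x0,y0,w,h=180,95,65,75
f=lambda m:cv2.resize(m[y0:y0+h,x0:x0+w].astype(np.uint8),None,fx=6,fy=6,interpolation=cv2.INTER_CUBIC)[:,:,::-1].copy()
i=f(np.clip((a-40)*1.7,0,255));j=f(np.clip(abs(a-b)*4,0,255))
for q,c in [((0,0,0),(0,0,255)),((0,20,0),(0,255,0)),((0,37,0),(0,255,0)),((0,-20,0),(255,255,0)),((0,-37,0),(255,255,0))]:
    u=(pr(d,p+Rm.apply(q))-[x0,y0])*6
    for m in(i,j):cv2.circle(m,tuple(int(v) for v in u),2,c,-1)
cv2.imwrite("pics/o2.png",np.hstack([i,j]))
E
```

```text
(no output)
```

View pics/o2.png

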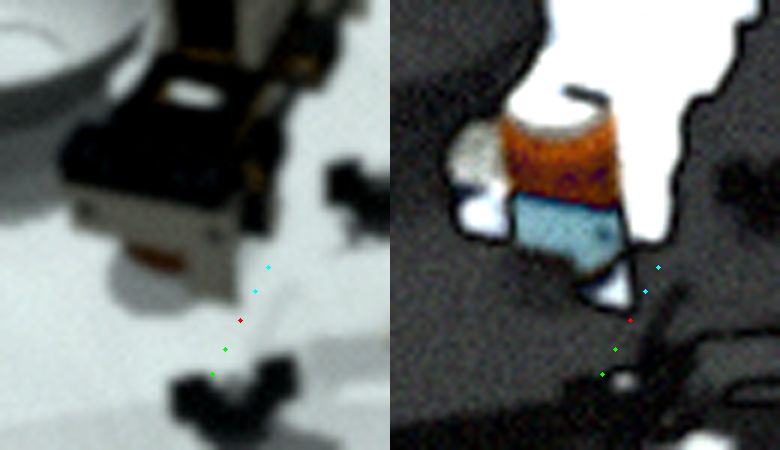

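The difference image shows both tips about 8 px above their projection, with no sideways offset and the correct 40 mm separation. So the visible fingers are shorter than the stated TCP, and x and y agree. I will descend gently and settle the height by feel.

```bash
python3 -m creep '[[-7,-4,0,0,0,0],[0,0,10,0,0,0],[0,0,10,0,0,0],[0,0,6,0,0,0],[0,0,4,0,0,0],[0,0,4,0,0,0],[0,0,4,0,0,0],[0,0,4,0,0,0],[0,0,0,0,0,0]]' >/dev/null; python3 g.py A 185 135
```

```text
t 3.55 pos [ 658.5 -100.8  197.9] rot [-1.800e+02 -1.000e-01  1.357e+02] F [ 0.1  0.4 -0.9] M [-0.031  0.003  0.011] j6 -59 w 40.1
shift tool [-0.1  0.  12.9] rotvec [-0.001 -0.001  0.012]
```

```bash
python3 -m creep '[[0,0,4,0,0,0],[0,0,4,0,0,0],[0,0,4,0,0,0],[0,0,0,0,0,0]]' >/dev/null; python3 g.py; python3 -m creep '[[0,0,0,0,0,0.08],[0,0,0,0,0,0.08],[0,0,0,0,0,0.05],[0,0,0,0,0,0]]' >/dev/null; python3 g.py;python3 -m creep '[[0,0,0,0,0,0.04],[0,0,0,0,0,0.04],[0,0,0,0,0,0.04],[0,0,0,0,0,0]]' >/dev/null; python3 g.py
```

```text
t 3.88 pos [ 658.4 -100.9  185.7] rot [-1.800e+02 -1.000e-01  1.357e+02] F [ 0.2 -0.3 -0.3] M [-0.01   0.092  0.079] j6 -59 w 40.0
t 4.22 pos [ 658.9 -101.1  187. ] rot [180.    0.  123.5] F [ 0.7 -0.2  0.5] M [-0.027  0.007  0.031] j6 -47 w 39.9
t 4.55 pos [ 658.9 -101.1  187. ] rot [180.    0.  116.8] F [-0.8  0.2  0.2] M [-0.084  0.011 -0.052] j6 -40 w 40.1
```

```bash
for i in 1 2 3 4; do python3 -m creep '[[0,0,0,0,0,0.04],[0,0,0,0,0,0.04],[0,0,0,0,0,0]]' >/dev/null; python3 g.py; done
```

```text
t 4.80 pos [ 658.9 -101.   187. ] rot [180.    0.  112.2] F [-0.9 -0.3  0.9] M [-0.003  0.088  0.011] j6 -35 w 40.0
t 5.05 pos [ 658.9 -101.   187. ] rot [180.    0.  107.7] F [ 0.2 -0.6  0.3] M [-0.074  0.004 -0.027] j6 -31 w 39.9
t 5.30 pos [ 658.9 -101.1  186.9] rot [180.    0.  103.1] F [ 0.5 -0.7  0.5] M [-0.14   0.02  -0.022] j6 -26 w 40.0
t 5.55 pos [ 658.9 -101.   186.9] rot [-180.    -0.    98.5] F [ 0.1 -0.7  0.1] M [-0.054  0.105 -0.024] j6 -22 w 39.7
```

```bash
python3 - <<'E'
from h import *
from cell import *
a=get_image("scene")["img"];b=np.load("scene0.npz")["img"]
f=lambda m:cv2.resize(m[110:180,185:250],None,fx=6,fy=6,interpolation=cv2.INTER_CUBIC)[:,:,::-1]
cv2.imwrite("pics/o3.png",np.hstack([f(b),f(a)]))
E
```

```text
(no output)
```

View pics/o3.png

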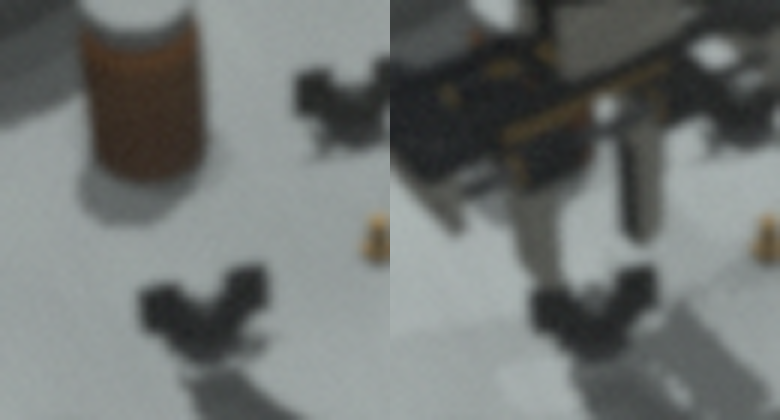

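Right half: nut A has not turned. The tips are at about (540,285) and (645,240) in the composite, so the fingers are not where the reported pose puts them. I will move to a spot where both cameras see the tips and triangulate them.

```bash
python3 -m creep '[[0,0,-30,0,0,0],[0,0,-30,0,0,0],[-18,-12,0,0,0,0],[-36,-24,0,0,0,0],[-36,-24,0,0,0,0],[-36,-24,0,0,0,0],[-36,-24,0,0,0,0],[-36,-24,0,0,0,0],[-36,-24,0,0,0,0],[-36,-24,0,0,0,0],[-36,-24,0,0,0,0],[-36,-24,0,0,0,0],[-18,-12,0,0,0,0],[0,0,0,0,0,0],[0,0,0,0,0,0],[0,0,0,0,0,0]]' >/dev/null; python3 g.py; python3 - <<'E'
from h import *
from cell import *
def pr(d,X):
    Rm=R.from_euler('xyz',d["orientation"],degrees=True).as_matrix();q=np.array(d["K"])@(Rm.T@(np.array(X)-d["xyz"]));return q[:2]/q[2]
out=[]
s=read_state();p=s["tool_pos"];Rm=R.from_euler('xyz',s["tool_rot"],degrees=True)
for n in("scene","top"):
    d=get_image(n);np.savez(n+"2.npz",**{k:np.array(v) for k,v in d.items()})
    u=pr(d,p);x0=int(np.clip(u[0]-33,0,512-66));y0=int(np.clip(u[1]-60,0,384-96))
    i=cv2.resize(d["img"][y0:y0+96,x0:x0+66],None,fx=6,fy=6,interpolation=cv2.INTER_CUBIC)[:,:,::-1].copy()
    for q in((0,0,0),(0,20,0),(0,-20,0)):cv2.circle(i,tuple(int(v) for v in (pr(d,p+Rm.apply(q))-[x0,y0])*6),2,(0,0,255),-1)
    print(n,x0,y0,u);out.append(i)
cv2.imwrite("pics/o4.png",np.hstack(out))
E
```

```text
t 6.93 pos [ 480.7 -478.7  246.9] rot [180.   -0.   98.5] F [ 0.  -1.2  0.1] M [-0.062  0.035 -0.028] j6 -58 w 40.2
scene 187 0 [220.61215731  59.5882467 ]
top 433 183 [466.86346465 243.9952458 ]
```

View pics/o4.png

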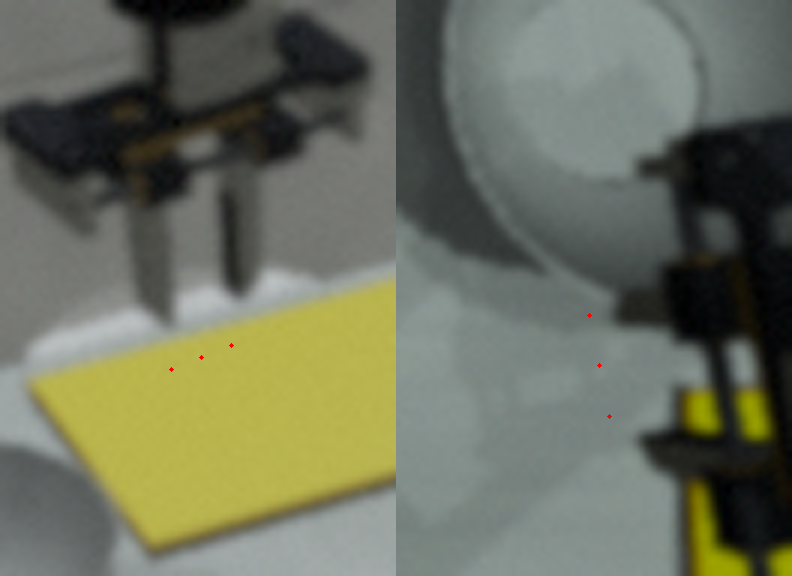

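Scene half: tips at (170,322) and (237,296). Top half: tips at (618,303) and (645,443). The red dots mark the expected positions.

```bash
python3 - <<'E'
from h import *
S=np.load("scene2.npz");T=np.load("top2.npz")
f=lambda a,b:((a+.5)/6-.5,(b+.5)/6-.5)
for s,t in [((168,322),(619,303)),((236,296),(645,443)),((202,309),(632,373))]:
    a=f(*s);b=f(t[0]-396,t[1]);print([np.round(v,1) for v in tri(S,(a[0]+187,a[1]),T,(b[0]+433,b[1]+183))])
E
python3 g.py
```

```text
[array([ 506.4, -466.3,  284.8]), np.float64(1.9)]
[array([ 456.7, -478.6,  279.2]), np.float64(5.7)]
[array([ 481.6, -472.6,  281.8]), np.float64(2.0)]
t 7.03 pos [ 481.3 -478.   247.1] rot [180.   -0.   98.6] F [0.3 0.3 0.5] M [-0.087  0.073  0.029] j6 -58 w 39.7
```

The visible tips are about 34 mm above the reported TCP, and x and y agree. That explains why there was no contact at a reported z of 187. I will work at a reported z of about 155 and start with the nearest nut, D.

```bash
python3 g.py D 247 135; python3 -m creep '[[0,0,0,0,0,-0.12],[0,0,0,0,0,-0.12],[0,0,0,0,0,-0.12],[0,0,0,0,0,-0.12],[0,0,0,0,0,-0.12],[0,0,0,0,0,-0.03],[0,0,0,0,0,0]]' >/dev/null;  python3 g.py D 207 135
```

```text
t 7.03 pos [ 481.3 -478.   247.1] rot [180.   -0.   98.6] F [0.3 0.3 0.5] M [-0.087  0.073  0.029] j6 -58 w 39.7
shift tool [2.616e+02 8.730e+01 2.000e-01] rotvec [ 0.     0.    -0.636]
t 7.62 pos [ 481.4 -477.9  247.3] rot [180.    0.  134.8] F [ 1.4 -0.   1.1] M [-0.073 -0.015  0.017] j6 -94 w 40.2
shift tool [159.6 224.8  40.2] rotvec [ 0.     0.    -0.004]
```

```bash
python3 -m creep '[[16,22,0,0,0,0],[24,34,0,0,0,0],[24,34,0,0,0,0],[24,34,0,0,0,0],[24,34,0,0,0,0],[24,34,0,0,0,0],[16,22,0,0,0,0],[8,11,0,0,0,0],[0,0,15,0,0,0],[0,0,15,0,0,0],[0,0,10,0,0,0],[0,0,0,0,0,0],[0,0,0,0,0,0]]' >/dev/null;  python3 g.py D 155 135
```

```text
t 8.70 pos [ 528.1 -207.5  206.4] rot [-1.800e+02 -1.000e-01  1.345e+02] F [ 0.7 -0.4  0.9] M [ 0.013  0.007 -0.01 ] j6 -71 w 40.2
shift tool [ 0.4  1.2 51.4] rotvec [-0.001 -0.001 -0.009]
```

```bash
python3 -m creep '[[0,1,10,0,0,0],[0,0,10,0,0,0],[0,0,10,0,0,0],[0,0,5,0,0,0],[0,0,0,0,0,0]]' >/dev/null;  python3 g.py; python3 -m creep '[[0,0,5,0,0,0],[0,0,4,0,0,0],[0,0,4,0,0,0],[0,0,3,0,0,0],[0,0,0,0,0,0]]' >/dev/null;  python3 g.py;python3 -m creep '[[0,0,0,0,0,0.09],[0,0,0,0,0,0.09],[0,0,0,0,0,0]]' >/dev/null; python3 g.py;python3 -m creep '[[0,0,0,0,0,0.04],[0,0,0,0,0,0.04],[0,0,0,0,0,0]]' >/dev/null; python3 g.py;python3 -m creep '[[0,0,0,0,0,0.04],[0,0,0,0,0,0.04],[0,0,0,0,0,0]]' >/dev/null; python3 g.py
```

```text
t 9.12 pos [ 528.1 -206.3  169.6] rot [-179.9   -0.2  134.5] F [ 0.2  0.1 -0.1] M [-0.022  0.068 -0.003] j6 -71 w 39.7
t 9.53 pos [ 528.9 -206.6  155.1] rot [-1.800e+02 -1.000e-01  1.345e+02] F [-0.   1.   0.1] M [-0.028  0.013  0.002] j6 -71 w 40.2
t 9.78 pos [ 529.4 -206.8  156.2] rot [180.   0. 124.] F [ 0.3 -0.3 -0.1] M [-0.038 -0.02   0.039] j6 -60 w 39.9
t 10.03 pos [ 529.4 -206.8  156.2] rot [180.    0.  119.7] F [-0.2  0.1 -0.2] M [-0.03   0.035  0.016] j6 -56 w 40.1
t 10.28 pos [ 529.4 -206.5  156.1] rot [180.   -0.  115.1] F [-0.2  1.4  0.7] M [0.114 0.02  0.013] j6 -52 w 40.1
```

```bash
for i in 1 2 3 4 5; do python3 -m creep '[[0,0,0,0,0,0.035],[0,0,0,0,0,0.035],[0,0,0,0,0,0]]' >/dev/null; python3 g.py; done
```

```text
t 10.53 pos [ 529.3 -206.4  156. ] rot [180.   -0.  111.2] F [0.7 1.9 0.5] M [0.299 0.024 0.013] j6 -48 w 40.6
t 10.78 pos [ 529.3 -206.4  155.9] rot [180.   -0.  107.1] F [-0.5  2.4 -0.5] M [0.323 0.008 0.102] j6 -44 w 40.0
t 11.03 pos [ 529.3 -206.4  155.9] rot [180.   -0.  103.1] F [-0.   2.5 -0.8] M [ 0.319 -0.001  0.032] j6 -40 w 40.0
t 11.28 pos [ 529.3 -206.5  155.8] rot [-180.    -0.    99.1] F [ 0.4  2.2 -0.2] M [ 0.361 -0.026  0.053] j6 -36 w 40.3
t 11.53 pos [ 529.2 -206.6  155.8] rot [-180.    -0.    95.1] F [ 0.4  2.5 -0.6] M [0.401 0.001 0.024] j6 -32 w 40.1
```

Contact came at a yaw of about 113, as predicted. One finger is pushing on a lever of about 21 mm, so Mx and F give a clean force reading. I will continue to an eighth of a turn and read while moving.

```bash
for i in 1 2 3 4 5 6; do python3 -m creep '[[0,0,0,0,0,0.035],[0,0,0,0,0,0.035]]' >/dev/null; python3 g.py; done
```

```text
t 11.70 pos [ 529.2 -206.5  155.7] rot [-180.    -0.    91.1] F [ 0.8  2.5 -1.2] M [0.497 0.014 0.035] j6 -28 w 40.3
t 11.87 pos [ 529.2 -206.5  155.7] rot [-180.    -0.    87.1] F [ 0.5  2.1 -2.2] M [ 0.478 -0.056  0.104] j6 -24 w 40.2
t 12.03 pos [ 529.2 -206.4  155.6] rot [-180.    -0.    83.1] F [ 0.1  3.3 -2.6] M [ 0.535 -0.11   0.102] j6 -20 w 39.9
t 12.20 pos [ 529.2 -206.3  155.5] rot [-180.    -0.    79.1] F [ 1.6  3.8 -3.5] M [ 0.523 -0.097  0.072] j6 -16 w 40.4
t 12.37 pos [ 529.3 -206.3  155.5] rot [-180.    -0.    75.1] F [ 1.6  3.9 -2.3] M [ 0.519 -0.183  0.09 ] j6 -12 w 40.0
t 12.53 pos [ 529.4 -206.3  155.5] rot [-180.    -0.    71.1] F [ 1.6  3.3 -2.7] M [ 0.576 -0.191  0.04 ] j6 -8 w 40.1
```

```bash
python3 -m creep '[[0,0,0,0,0,0.03],[0,0,0,0,0,0.025]]' >/dev/null; python3 g.py; python3 -m creep '[[0,0,0,0,0,-0.08],[0,0,0,0,0,-0.08],[0,0,-20,0,0,0],[0,0,-25,0,0,0],[0,0,0,0,0,-0.12],[0,0,0,0,0,-0.12],[0,0,0,0,0,-0.12],[0,0,0,0,0,-0.12],[0,0,0,0,0,-0.12],[0,0,0,0,0,-0.12],[0,0,0,0,0,-0.12],[0,0,0,0,0,-0.1],[0,0,0,0,0,0],[0,0,0,0,0,0]]' >/dev/null; python3 g.py B 200 129
```

```text
t 12.70 pos [ 529.5 -206.3  155.6] rot [-180.    -0.    67.9] F [ 2.7  4.  -2.5] M [ 0.612 -0.272  0.15 ] j6 -4 w 39.9
t 13.87 pos [ 529.3 -207.2  201.1] rot [-180.     0.   130.7] F [ 0.2 -0.3  0. ] M [-0.052  0.051 -0.014] j6 -67 w 40.1
shift tool [163.6 171.8   0.9] rotvec [-0.     0.001  0.03 ]
```

```bash
python3 -m creep '[[12,12,0,0,0,0],[24,25,0,0,0,0],[28,30,0,0,0,0],[28,30,0,0,0,0],[28,30,0,0,0,0],[24,25,0,0,0,0],[14,14,0,0,0,0],[6,6,0,0,0,0],[0,0,0,0,0,0],[0,0,15,0,0,0],[0,0,10,0,0,0],[0,0,0,0,0,0]]' >/dev/null; python3 g.py B 155 129
```

```text
t 14.87 pos [550.7  28.3 173. ] rot [-1.798e+02 -1.000e-01  1.307e+02] F [ 0.1  0.8 -0.9] M [-0.023  0.051 -0.039] j6 -43 w 39.8
shift tool [-0.9  1.9 18. ] rotvec [-0.004 -0.002  0.029]
```

```bash
python3 -m creep '[[-1,2,8,0,0,0],[0,0,6,0,0,0],[0,0,4,0,0,0],[0,0,0,0,0,0],[0,0,0,0,0,0.08],[0,0,0,0,0,0.08],[0,0,0,0,0,0.08],[0,0,0,0,0,0.05]]' >/dev/null; python3 g.py B 155 112; for i in 1 2 3 4; do python3 -m creep '[[0,0,0,0,0,0.025],[0,0,0,0,0,0.025]]' >/dev/null; python3 g.py; done
```

```text
t 15.53 pos [554.8  30.3 158.4] rot [180.    0.  113.9] F [ 0.4  0.6 -0.1] M [-0.099  0.069  0.059] j6 -26 w 40.0
shift tool [-0.4 -2.4  3.4] rotvec [0.    0.    0.034]
t 15.70 pos [554.8  29.9 158.4] rot [180.    0.  111.2] F [-0.3 -3.2  0.6] M [-0.52   0.034  0.03 ] j6 -23 w 40.1
t 15.87 pos [554.8  29.6 158.4] rot [1.800e+02 1.000e-01 1.084e+02] F [ 0.5 -2.7  0.2] M [-0.54  -0.02   0.054] j6 -21 w 40.1
t 16.03 pos [554.8  29.5 158.3] rot [1.800e+02 1.000e-01 1.055e+02] F [ 0.6 -2.7  0. ] M [-0.662 -0.07   0.036] j6 -18 w 39.8
t 16.20 pos [554.8  29.5 158.3] rot [1.800e+02 1.000e-01 1.026e+02] F [ 1.  -3.1 -1.1] M [-0.607 -0.05   0.047] j6 -15 w 40.1
```

```bash
python3 -m creep '[[0,0,2,0,0,0.03],[0,0,0,0,0,0.04],[0,0,0,0,0,0.04],[0,0,0,0,0,0.04],[0,0,0,0,0,0.04]]' >/dev/null; python3 g.py; python3 -m creep '[[0,0,0,0,0,0.04],[0,0,0,0,0,0.04],[0,0,0,0,0,0.04],[0,0,0,0,0,0.04],[0,0,0,0,0,0.04]]' >/dev/null; python3 g.py;  python3 -m creep '[[0,0,0,0,0,0.04],[0,0,0,0,0,0.04],[0,0,0,0,0,0.04],[0,0,0,0,0,0.04],[0,0,0,0,0,0.04]]' >/dev/null; python3 g.py
```

```text
t 16.62 pos [554.8  29.5 156.3] rot [1.80e+02 1.00e-01 9.17e+01] F [-0.4 -3.  -0.8] M [-0.667  0.103  0.062] j6 -4 w 40.4
t 17.03 pos [554.5  29.4 156.2] rot [1.80e+02 1.00e-01 8.02e+01] F [-0.8 -3.5 -1.4] M [-0.762  0.144  0.084] j6 8 w 39.9
t 17.45 pos [554.3  29.2 156. ] rot [1.80e+02 1.00e-01 6.88e+01] F [-1.7 -4.5 -0.5] M [-0.779  0.346  0.089] j6 19 w 39.9
```

```bash
python3 -m creep '[[0,0,0,0,0,-0.08],[0,0,0,0,0,-0.08],[0,0,-20,0,0,0],[0,0,-25,0,0,0],[0,0,0,0,0,-0.12],[0,0,0,0,0,-0.12],[0,0,0,0,0,-0.12],[0,0,0,0,0,-0.12],[0,0,0,0,0,-0.12],[0,0,0,0,0,-0.12],[0,0,0,0,0,-0.12],[0,0,0,0,0,-0.12],[0,0,0,0,0,0],[0,0,0,0,0,0]]' >/dev/null; python3 g.py A 200 130
```

```text
t 18.62 pos [554.7  30.3 201.3] rot [180.    0.  132.9] F [-0.6 -0.7  0.7] M [ 0.016  0.03  -0.026] j6 -45 w 39.6
shift tool [-166.8  -13.1    1.4] rotvec [0.   0.   0.05]
```

```bash
python3 -m creep '[[-12,-1,0,0,0,0],[-28,-2,0,0,0,0],[-32,-3,0,0,0,0],[-32,-3,0,0,0,0],[-32,-2,0,0,0,0],[-20,-1,0,0,0,0],[-8,-1,0,0,0,0],[-3,0,0,0,0,0],[0,0,15,0,0,0],[0,0,10,0,0,0],[0,0,0,0,0,0],[0,0,0,0,0,0]]' >/dev/null; python3 g.py A 155 130
```

```text
t 19.62 pos [658.  -99.5 174.9] rot [-1.799e+02 -1.000e-01  1.331e+02] F [ 0.4 -0.2  0.6] M [ 0.011  0.059 -0.031] j6 -56 w 40.5
shift tool [-1.5 -0.5 19.9] rotvec [-0.001 -0.002  0.054]
```

```bash
python3 -m creep '[[-2,0,9,0,0,0],[0,0,7,0,0,0],[0,0,4,0,0,0],[0,0,0,0,0,0],[0,0,0,0,0,0.08],[0,0,0,0,0,0.08],[0,0,0,0,0,0.08],[0,0,0,0,0,0.04]]' >/dev/null; python3 g.py A 155 112; for i in 1 2 3 4; do python3 -m creep '[[0,0,0,0,0,0.025],[0,0,0,0,0,0.025]]' >/dev/null; python3 g.py; done
```

```text
t 20.28 pos [ 660.5 -101.7  156.1] rot [180.   -0.  116.8] F [-0.5  2.7 -0.9] M [0.404 0.179 0.049] j6 -40 w 40.0
shift tool [ 1.6 -1.3  1.1] rotvec [ 0.    -0.     0.084]
t 20.45 pos [ 660.4 -101.3  156.1] rot [180.   -0.  114.1] F [-0.   2.9 -0.3] M [0.363 0.081 0.077] j6 -37 w 39.9
t 20.62 pos [ 660.5 -101.2  156.1] rot [ 1.800e+02 -1.000e-01  1.113e+02] F [-0.6  1.7 -0.5] M [0.429 0.12  0.055] j6 -34 w 40.0
t 20.78 pos [ 660.4 -101.2  156. ] rot [ 1.800e+02 -1.000e-01  1.084e+02] F [-0.3  2.5  0. ] M [0.295 0.125 0.085] j6 -32 w 40.4
t 20.95 pos [ 660.4 -101.2  156. ] rot [ 1.800e+02 -1.000e-01  1.055e+02] F [ 0.   2.3 -1.3] M [0.356 0.026 0.056] j6 -29 w 39.9
```

```bash
python3 -m creep '[[0,0,0,0,0,0.04],[0,0,0,0,0,0.04],[0,0,0,0,0,0.04],[0,0,0,0,0,0.04],[0,0,0,0,0,0.04]]' >/dev/null; python3 g.py; python3 -m creep '[[0,0,0,0,0,0.04],[0,0,0,0,0,0.04],[0,0,0,0,0,0.04],[0,0,0,0,0,0.04],[0,0,0,0,0,0.04]]' >/dev/null; python3 g.py;  python3 -m creep '[[0,0,0,0,0,0.04],[0,0,0,0,0,0.04],[0,0,0,0,0,0.04],[0,0,0,0,0,0.04]]' >/dev/null; python3 g.py; python3 -m creep '[[0,0,0,0,0,-0.08],[0,0,0,0,0,-0.08],[0,0,-20,0,0,0],[0,0,-25,0,0,0],[0,0,0,0,0,-0.12],[0,0,0,0,0,-0.12],[0,0,0,0,0,-0.12],[0,0,0,0,0,-0.12],[0,0,0,0,0,-0.12],[0,0,0,0,0,-0.12],[0,0,0,0,0,-0.12],[0,0,0,0,0,-0.12],[0,0,0,0,0,-0.12],[0,0,0,0,0,0],[0,0,0,0,0,0]]' >/dev/null; python3 g.py C 200 148
```

```text
t 21.37 pos [ 660.3 -101.3  155.8] rot [-180.   -0.   94.] F [-0.   0.5 -1.1] M [0.214 0.1   0.048] j6 -17 w 40.0
t 21.78 pos [ 660.2 -101.5  155.6] rot [-180.    -0.    82.6] F [-0.4  2.2 -1.8] M [0.163 0.111 0.022] j6 -6 w 40.1
t 22.12 pos [ 660.1 -101.5  155.5] rot [-179.9   -0.    73.4] F [-0.3  0.1 -2. ] M [0.189 0.149 0.144] j6 3 w 40.3
t 23.37 pos [ 660.5 -101.9  201.1] rot [180.    0.  144.3] F [ 0.7  0.6 -0.2] M [-0.034  0.043 -0.003] j6 -67 w 40.1
shift tool [ 206.5 -118.3    1. ] rotvec [ 0.     0.    -0.064]
```

```bash
python3 -m creep '[[12,-7,0,0,0,0],[26,-15,0,0,0,0],[32,-18,0,0,0,0],[34,-20,0,0,0,0],[34,-20,0,0,0,0],[30,-17,0,0,0,0],[22,-12,0,0,0,0],[12,-6,0,0,0,0],[4,-3,0,0,0,0],[0,0,0,0,0,0],[0,0,15,0,0,0],[0,0,10,0,0,0],[0,0,0,0,0,0]]' >/dev/null; python3 g.py C 155 130
```

```text
t 24.45 pos [423.5 -78.3 173.4] rot [-179.9   -0.2  144.5] F [-0.3 -0.6 -0. ] M [ 0.04   0.008 -0.037] j6 -72 w 39.7
shift tool [ 0.   0.8 18.4] rotvec [-0.002 -0.004  0.253]
```

```bash
python3 -m creep '[[-1,-1,8,0,0,0],[0,0,6,0,0,0],[0,0,4,0,0,0],[0,0,0,0,0,0],[0,0,0,0,0,0.08],[0,0,0,0,0,0.06]]' >/dev/null; python3 g.py C 155 112; for i in 1 2 3 4; do python3 -m creep '[[0,0,0,0,0,0.025],[0,0,0,0,0,0.025]]' >/dev/null; python3 g.py; done
```

```text
t 24.95 pos [424.6 -80.  158.1] rot [180.    0.  136.3] F [ 0.5 -0.8  0.3] M [0.008 0.042 0.008] j6 -64 w 40.3
shift tool [2.2 1.2 3.1] rotvec [0.    0.    0.424]
t 25.12 pos [424.7 -80.  158.3] rot [180.    0.  133.6] F [-0.1  1.3 -0.3] M [0.205 0.088 0.033] j6 -61 w 40.0
t 25.28 pos [424.4 -79.5 158.2] rot [180.   -0.  130.7] F [-1.   2.6  0.3] M [0.445 0.204 0.019] j6 -58 w 40.6
t 25.45 pos [424.4 -79.5 158.1] rot [ 1.800e+02 -1.000e-01  1.279e+02] F [-1.   2.5  0.1] M [0.465 0.287 0.042] j6 -55 w 40.3
t 25.62 pos [424.3 -79.4 158.1] rot [ 1.80e+02 -1.00e-01  1.25e+02] F [-1.2  3.3  1.4] M [0.429 0.323 0.117] j6 -52 w 40.1
```

```bash
python3 -m creep '[[0,0,2,0,0,0.04],[0,0,0,0,0,0.04],[0,0,0,0,0,0.04],[0,0,0,0,0,0.04],[0,0,0,0,0,0.04],[0,0,0,0,0,0.04]]' >/dev/null; python3 g.py; python3 -m creep '[[0,0,0,0,0,0.04],[0,0,0,0,0,0.04],[0,0,0,0,0,0.04],[0,0,0,0,0,0.04],[0,0,0,0,0,0.04]]' >/dev/null; python3 g.py;  python3 -m creep '[[0,0,0,0,0,0.04],[0,0,0,0,0,0.04],[0,0,0,0,0,0.04],[0,0,0,0,0,0.04],[0,0,0,0,0,0.04]]' >/dev/null; python3 g.py
```

```text
t 26.12 pos [424.5 -79.4 156.1] rot [ 1.800e+02 -1.000e-01  1.112e+02] F [-1.1  2.6  0.2] M [0.47  0.198 0.039] j6 -39 w 40.0
t 26.53 pos [424.4 -79.3 156. ] rot [-1.80e+02 -1.00e-01  9.98e+01] F [-0.   3.4 -1.1] M [0.443 0.111 0.086] j6 -27 w 39.8
t 26.95 pos [424.5 -79.1 156. ] rot [-1.80e+02 -1.00e-01  8.83e+01] F [-1.   4.7 -1.3] M [0.72  0.045 0.12 ] j6 -16 w 39.8
```

```bash
cat >> g.py <<'E'
f=np.hypot(*s["contact_force"][:2]);m=np.hypot(*s["wrist_torque"][:2])/.145
print("   F %.1f Fm %.1f  tau_F %.3f  Mz %.3f"%(f,m,(f+m)/2*.0207,s["wrist_torque"][2]))
E
for i in 1 2 3 4 5; do python3 -m creep '[[0,0,0,0,0,0.03],[0,0,0,0,0,0.03]]' >/dev/null; python3 g.py; done
```

```text
t 27.12 pos [424.5 -79.  155.9] rot [-1.80e+02 -1.00e-01  8.49e+01] F [ 0.6  5.3 -1.2] M [ 0.747 -0.017  0.042] j6 -12 w 39.8
   F 5.3 Fm 5.2  tau_F 0.108  Mz 0.042
t 27.28 pos [424.6 -78.8 155.9] rot [-1.80e+02 -1.00e-01  8.15e+01] F [ 0.5  6.  -0.3] M [ 1.003 -0.022  0.144] j6 -9 w 40.1
   F 6.0 Fm 6.9  tau_F 0.134  Mz 0.144
t 27.45 pos [424.6 -78.6 155.9] rot [-1.8e+02 -1.0e-01  7.8e+01] F [ 1.7  6.4 -2.3] M [ 1.064 -0.127  0.117] j6 -5 w 40.1
   F 6.6 Fm 7.4  tau_F 0.145  Mz 0.117
t 27.62 pos [424.7 -78.5 155.9] rot [-180.    -0.2   74.6] F [ 1.3  6.6 -1.1] M [ 1.188 -0.231  0.175] j6 -2 w 39.8
   F 6.7 Fm 8.3  tau_F 0.156  Mz 0.175
t 27.78 pos [424.9 -78.3 156. ] rot [-180.    -0.2   71.2] F [ 3.4  7.8 -1.8] M [ 1.384 -0.342  0.118] j6 1 w 40.0
   F 8.5 Fm 9.8  tau_F 0.189  Mz 0.118
```

```bash
sed -i 's/A=(658.6,-100.9)/A=(660.3,-103.4)/' g.py; python3 -m creep '[[0,0,0,0,0,-0.1],[0,0,0,0,0,-0.1],[0,0,-20,0,0,-0.05],[0,0,-20,0,0,0],[0,20,0,0,0,0],[-1,33,0,0,0,0],[-1,37,0,0,0,0],[-1,37,0,0,0,0],[-1,37,0,0,0,0],[-1,33,0,0,0,0],[0,22,0,0,0,0],[0,13,0,0,0,0],[0,5,0,0,0,0],[0,0,0,0,0,0],[0,0,0,0,0,0]]' >/dev/null; python3 g.py A 155 73
```

```text
t 29.03 pos [ 659.9 -103.4  195.8] rot [-180.    -0.    85.5] F [-0.  -0.7 -0. ] M [-0.101  0.053 -0.012] j6 -9 w 40.3
shift tool [ 0.   0.4 40.8] rotvec [-0.001  0.     0.219]
   F 0.7 Fm 0.8  tau_F 0.016  Mz -0.012
```

```bash
python3 -m creep '[[0,0,15,0,0,0],[0,0,15,0,0,0],[0,0,8,0,0,0],[0,0,2,0,0,0],[0,0,0,0,0,0.06]]' >/dev/null; for i in 1 2 3 4 5 6; do python3 -m creep '[[0,0,0,0,0,0.04],[0,0,0,0,0,0.04]]' >/dev/null; python3 g.py; done
```

```text
t 29.62 pos [ 660.3 -103.5  157. ] rot [179.9   0.   77.4] F [-0.9 -0.6  0.8] M [-0.046  0.058 -0.003] j6 -1 w 40.1
   F 1.1 Fm 0.5  tau_F 0.016  Mz -0.003
t 29.78 pos [ 660.8 -102.6  157.1] rot [ 1.799e+02 -1.000e-01  7.280e+01] F [ 2.4  3.5 -2. ] M [ 0.555 -0.453  0.138] j6 4 w 40.3
   F 4.3 Fm 4.9  tau_F 0.095  Mz 0.138
t 29.95 pos [ 660.8 -102.6  157.1] rot [ 1.799e+02 -1.000e-01  6.830e+01] F [ 2.3  2.4 -1.3] M [ 0.416 -0.271  0.207] j6 8 w 40.0
   F 3.3 Fm 3.4  tau_F 0.070  Mz 0.207
t 30.12 pos [ 660.6 -102.7  157.1] rot [ 1.799e+02 -1.000e-01  6.370e+01] F [ 1.4  1.8 -0. ] M [ 0.378 -0.137  0.265] j6 13 w 40.5
   F 2.3 Fm 2.8  tau_F 0.052  Mz 0.265
t 30.28 pos [ 660.5 -102.7  157.1] rot [ 1.799e+02 -1.000e-01  5.910e+01] F [ 1.5  3.1 -0. ] M [ 0.37  -0.028  0.3  ] j6 18 w 39.9
   F 3.4 Fm 2.6  tau_F 0.062  Mz 0.300
t 30.45 pos [ 660.4 -102.8  157.1] rot [ 1.80e+02 -1.00e-01  5.45e+01] F [-0.3  2.6 -0.9] M [0.343 0.087 0.373] j6 22 w 40.1
   F 2.6 Fm 2.4  tau_F 0.052  Mz 0.373
```

```bash
sed -i 's/D=(528.6,-206.3)/D=(528.9,-210)/' g.py; python3 -m creep '[[0,0,0,0,0,-0.1],[0,0,0,0,0,-0.1],[0,0,-20,0,0,-0.1],[0,0,-22,0,0,-0.1],[0,0,0,0,0,-0.1],[-12,-12,0,0,0,0],[-25,-24,0,0,0,0],[-28,-27,0,0,0,0],[-28,-27,0,0,0,0],[-18,-17,0,0,0,0],[-9,-8,0,0,0,0],[-3,-3,0,0,0,0],[0,0,0,0,0,0],[0,0,0,0,0,0]]' >/dev/null; python3 g.py D 155 68
```

```text
t 31.62 pos [ 529.5 -211.1  198.4] rot [179.9  -0.   83.3] F [ 0.8 -0.1 -0.7] M [-0.111  0.081  0.02 ] j6 -20 w 39.8
shift tool [ 1.  -0.8 43.4] rotvec [ 0.001 -0.     0.266]
   F 0.8 Fm 0.9  tau_F 0.018  Mz 0.020
```

```bash
python3 -m creep '[[1,-1,15,0,0,0],[0,0,15,0,0,0],[0,0,9,0,0,0],[0,0,3,0,0,0],[0,0,0,0,0,0.04]]' >/dev/null; for i in 1 2 3 4 5 6; do python3 -m creep '[[0,0,0,0,0,0.04],[0,0,0,0,0,0.04]]' >/dev/null; python3 g.py; done
```

```text
t 32.20 pos [ 528.5 -210.   156.2] rot [180.   -0.   76.3] F [-0.1  0.5  0.5] M [-0.032  0.093  0.042] j6 -13 w 39.8
   F 0.5 Fm 0.7  tau_F 0.012  Mz 0.042
t 32.37 pos [ 529.  -209.3  156.3] rot [ 1.80e+02 -1.00e-01  7.17e+01] F [ 2.1  3.4 -1.2] M [ 0.6   -0.451  0.164] j6 -9 w 40.0
   F 4.0 Fm 5.2  tau_F 0.095  Mz 0.164
t 32.53 pos [ 529.2 -208.9  156.3] rot [ 1.80e+02 -1.00e-01  6.72e+01] F [ 4.2  4.8 -1.7] M [ 0.887 -0.567  0.154] j6 -4 w 39.8
   F 6.4 Fm 7.3  tau_F 0.141  Mz 0.154
t 32.70 pos [ 529.4 -208.6  156.3] rot [180.   -0.2  62.6] F [ 4.6  6.6 -1.5] M [ 0.954 -0.626  0.161] j6 1 w 40.1
   F 8.1 Fm 7.9  tau_F 0.165  Mz 0.161
t 32.87 pos [ 529.6 -208.3  156.3] rot [180.   -0.2  58. ] F [ 5.5  7.  -2. ] M [ 1.219 -0.88   0.211] j6 5 w 40.2
   F 9.0 Fm 10.4  tau_F 0.200  Mz 0.211
t 33.03 pos [ 529.9 -208.   156.3] rot [180.   -0.2  53.5] F [ 6.6  7.4 -1.4] M [ 1.323 -1.069  0.19 ] j6 10 w 40.1
   F 9.9 Fm 11.7  tau_F 0.224  Mz 0.190
```

```bash
sed -i 's/B=(552.7,28.9)/B=(553.5,25)/' g.py; python3 -m creep '[[0,0,0,0,0,-0.1],[0,0,0,0,0,-0.1],[0,0,-20,0,0,-0.1],[0,0,-22,0,0,-0.1],[0,0,0,0,0,-0.1],[18,0,0,0,0,0],[33,-1,0,0,0,0],[38,-2,0,0,0,0],[38,-2,0,0,0,0],[38,-2,0,0,0,0],[30,-1,0,0,0,0],[22,-1,0,0,0,0],[11,0,0,0,0,0],[5,0,0,0,0,0],[0,0,0,0,0,0],[0,0,0,0,0,0]]' >/dev/null; python3 g.py B 155 68
```

```text
t 34.37 pos [551.1  20.7 198. ] rot [-180.     0.    82.1] F [-0.7  0.1 -0.6] M [-0.078  0.092 -0.078] j6 5 w 40.1
shift tool [ 4.6  1.8 43. ] rotvec [0.    0.001 0.246]
   F 0.7 Fm 0.8  tau_F 0.016  Mz -0.078
```

```bash
python3 -m creep '[[4,2,15,0,0,0],[0,0,15,0,0,0],[0,0,9,0,0,0],[0,0,3,0,0,0],[0,0,0,0,0,0.04]]' >/dev/null; for i in 1 2 3 4 5 6; do python3 -m creep '[[0,0,0,0,0,0.04],[0,0,0,0,0,0.04]]' >/dev/null; python3 g.py; done
```

```text
t 34.95 pos [553.6  24.2 156.4] rot [180.   0.  75.] F [ 1.2 -0.5  0.6] M [-0.025  0.098 -0.04 ] j6 12 w 40.2
   F 1.3 Fm 0.7  tau_F 0.020  Mz -0.040
t 35.12 pos [554.   24.6 156.6] rot [180.   -0.   70.5] F [ 1.2  2.9 -0.6] M [ 0.386 -0.157  0.059] j6 17 w 40.1
   F 3.1 Fm 2.9  tau_F 0.062  Mz 0.059
t 35.28 pos [554.1  24.9 156.5] rot [ 1.80e+02 -1.00e-01  6.59e+01] F [ 1.5  2.8 -1.8] M [ 0.506 -0.301  0.062] j6 21 w 40.4
   F 3.1 Fm 4.1  tau_F 0.075  Mz 0.062
t 35.45 pos [554.2  25.1 156.5] rot [ 1.80e+02 -1.00e-01  6.13e+01] F [ 2.3  4.2 -2.6] M [ 0.658 -0.353  0.147] j6 26 w 39.8
   F 4.8 Fm 5.1  tau_F 0.102  Mz 0.147
t 35.62 pos [554.4  25.3 156.6] rot [ 1.80e+02 -1.00e-01  5.67e+01] F [ 4.8  4.1 -2.9] M [ 0.851 -0.544  0.151] j6 30 w 40.2
   F 6.4 Fm 7.0  tau_F 0.138  Mz 0.151
t 35.78 pos [554.5  25.5 156.6] rot [180.   -0.2  52.2] F [ 3.9  5.1 -3.9] M [ 0.913 -0.685  0.204] j6 35 w 40.4
   F 6.4 Fm 7.9  tau_F 0.148  Mz 0.204
```

```bash
for i in 1 2 3; do python3 -m creep '[[0,0,0,0,0,0.03],[0,0,0,0,0,0.03]]' >/dev/null; python3 g.py; done
```

```text
t 35.95 pos [554.5  25.5 156.5] rot [180.   -0.2  48.8] F [ 3.3  4.6 -2.1] M [ 0.916 -0.549  0.144] j6 38 w 40.0
   F 5.7 Fm 7.4  tau_F 0.135  Mz 0.144
t 36.12 pos [554.3  25.5 156.5] rot [ 1.80e+02 -1.00e-01  4.53e+01] F [ 4.4  4.4 -2.1] M [ 0.861 -0.478  0.267] j6 42 w 39.9
   F 6.2 Fm 6.8  tau_F 0.135  Mz 0.267
t 36.28 pos [554.2  25.5 156.5] rot [-1.80e+02 -1.00e-01  4.19e+01] F [ 1.9  4.  -2.3] M [ 0.874 -0.392  0.299] j6 45 w 40.0
   F 4.4 Fm 6.6  tau_F 0.114  Mz 0.299
```

```bash
sed -i 's/C=(423.8,-77.6)/C=(425,-80.5)/' g.py; python3 -m creep '[[0,0,0,0,0,-0.1],[0,0,0,0,0,-0.1],[0,0,-20,0,0,-0.1],[0,0,-22,0,0,-0.1],[0,0,0,0,0,-0.12],[0,0,0,0,0,-0.12],[0,0,0,0,0,-0.12],[-12,-12,0,0,0,0],[-24,-25,0,0,0,0],[-27,-28,0,0,0,0],[-25,-26,0,0,0,0],[-16,-17,0,0,0,0],[-9,-9,0,0,0,0],[-3,-3,0,0,0,0],[0,0,0,0,0,0],[0,0,0,0,0,0]]' >/dev/null; python3 g.py C 155 71
```

```text
t 37.62 pos [425.6 -81.1 198.3] rot [179.9  -0.   85.5] F [ 0.9 -0.1  0.3] M [-0.078  0.054  0.001] j6 -13 w 39.8
shift tool [ 0.5 -0.7 43.3] rotvec [ 0.001 -0.     0.253]
   F 0.9 Fm 0.7  tau_F 0.016  Mz 0.001
```

```bash
python3 -m creep '[[0,0,15,0,0,0],[0,0,15,0,0,0],[0,0,9,0,0,0],[0,0,3,0,0,0],[0,0,0,0,0,0.08],[0,0,0,0,0,0.06]]' >/dev/null; for i in 1 2 3 4 5; do python3 -m creep '[[0,0,0,0,0,0.025],[0,0,0,0,0,0.025]]' >/dev/null; python3 g.py; done
```

```text
t 38.28 pos [425.4 -80.8 156.4] rot [180.   -0.   74.6] F [ 0.6  1.  -0.8] M [0.171 0.035 0.045] j6 -2 w 39.5
   F 1.2 Fm 1.2  tau_F 0.025  Mz 0.045
t 38.45 pos [425.9 -80.1 156.4] rot [ 1.80e+02 -1.00e-01  7.18e+01] F [ 4.   4.5 -1.2] M [ 0.759 -0.527  0.137] j6 1 w 40.1
   F 6.1 Fm 6.4  tau_F 0.129  Mz 0.137
t 38.62 pos [426.1 -79.7 156.4] rot [ 1.799e+02 -1.000e-01  6.890e+01] F [ 3.5  4.8 -1.1] M [ 0.79  -0.564  0.218] j6 4 w 40.1
   F 6.0 Fm 6.7  tau_F 0.131  Mz 0.218
t 38.78 pos [426.1 -79.8 156.4] rot [ 1.80e+02 -1.00e-01  6.61e+01] F [ 4.3  4.7 -1.4] M [ 0.74  -0.468  0.29 ] j6 6 w 39.9
   F 6.4 Fm 6.0  tau_F 0.128  Mz 0.290
t 38.95 pos [426.  -79.8 156.4] rot [ 1.80e+02 -1.00e-01  6.32e+01] F [ 2.8  3.9 -2.2] M [ 0.701 -0.364  0.241] j6 9 w 40.2
   F 4.8 Fm 5.4  tau_F 0.107  Mz 0.241
```

```bash
for i in 1 2 3 4; do python3 -m creep '[[0,0,0,0,0,0.02]]' >/dev/null; python3 g.py|tail -1; python3 -m creep '[[0,0,0,0,0,0.02]]' >/dev/null; python3 g.py |tail -1; done
```

```text
F 5.1 Fm 5.0  tau_F 0.104  Mz 0.275
   F 5.5 Fm 5.9  tau_F 0.118  Mz 0.289
   F 5.3 Fm 5.9  tau_F 0.115  Mz 0.329
   F 5.3 Fm 5.3  tau_F 0.110  Mz 0.344
   F 6.0 Fm 5.4  tau_F 0.118  Mz 0.378
   F 6.9 Fm 6.1  tau_F 0.134  Mz 0.370
   F 5.7 Fm 5.9  tau_F 0.120  Mz 0.403
   F 5.2 Fm 5.6  tau_F 0.111  Mz 0.419
```

```bash
sed -i 's/A=(660.3,-103.4)/A=(660.4,-102)/' g.py; python3 -m creep '[[0,0,0,0,0,-0.1],[0,0,0,0,0,-0.1],[0,0,-20,0,0,-0.08],[0,0,-22,0,0,0],[4,17,0,0,0,0],[9,33,0,0,0,0],[9,35,0,0,0,0],[9,35,0,0,0,0],[9,35,0,0,0,0],[8,32,0,0,0,0],[6,22,0,0,0,0],[3,13,0,0,0,0],[2,6,0,0,0,0],[0,0,0,0,0,0],[0,0,0,0,0,0]]' >/dev/null; python3 g.py A 155 54
```

```text
t 40.87 pos [ 659.  -103.2  197.7] rot [-180.     0.    70.1] F [0.4 0.2 0.1] M [-0.093  0.122  0.047] j6 7 w 39.7
shift tool [ 1.6  0.9 42.7] rotvec [-0.001  0.     0.281]
   F 0.5 Fm 1.1  tau_F 0.016  Mz 0.047
```

```bash
python3 -m creep '[[1,1,15,0,0,0],[0,0,15,0,0,0],[0,0,9,0,0,0],[0,0,3,0,0,0],[0,0,0,0,0,0.08],[0,0,0,0,0,0.08],[0,0,0,0,0,0.04]]' >/dev/null; python3 g.py; for i in 1 2 3 4 5 6; do python3 -m creep '[[0,0,0,0,0,0.02]]' >/dev/null; python3 g.py|tail -1;  done;python3 g.py
```

```text
t 41.45 pos [ 660.3 -102.9  156.8] rot [180.   -0.   58.3] F [-0.2 -0.2  0.3] M [-0.017  0.086  0.047] j6 18 w 40.0
   F 0.3 Fm 0.6  tau_F 0.009  Mz 0.047
   F 0.8 Fm 0.8  tau_F 0.016  Mz -0.012
   F 0.5 Fm 1.0  tau_F 0.016  Mz 0.010
   F 1.0 Fm 2.2  tau_F 0.034  Mz 0.170
   F 1.2 Fm 2.9  tau_F 0.042  Mz 0.451
   F 2.4 Fm 4.8  tau_F 0.075  Mz 0.453
   F 3.2 Fm 5.4  tau_F 0.089  Mz 0.462
t 41.95 pos [ 660.5 -103.   156.6] rot [180.    0.   51.6] F [-3.1 -0.7  4.4] M [-0.079  0.784  0.462] j6 25 w 39.9
   F 3.2 Fm 5.4  tau_F 0.089  Mz 0.462
```

```bash
sed -i 's/D=(528.9,-210)/D=(529.6,-208)/' g.py; python3 -m creep '[[0,0,0,0,0,-0.1],[0,0,0,0,0,-0.1],[0,0,-20,0,0,-0.06],[0,0,-22,0,0,0],[-16,-8,0,0,0,0],[-28,-15,0,0,0,0],[-33,-17,0,0,0,0],[-33,-17,0,0,0,0],[-22,-11,0,0,0,0],[-12,-6,0,0,0,0],[-5,-3,0,0,0,0],[0,0,0,0,0,0],[0,0,0,0,0,0]]' >/dev/null; python3 g.py D 155 53
```

```text
t 43.03 pos [ 531.5 -208.5  198. ] rot [180.   -0.   66.6] F [ 0.8 -0.2 -0.4] M [-0.07   0.094  0.006] j6 -3 w 40.0
shift tool [-0.3 -2.  43. ] rotvec [ 0.    -0.001  0.238]
   F 0.8 Fm 0.8  tau_F 0.016  Mz 0.006
```

```bash
python3 -m creep '[[0,-2,15,0,0,0],[0,0,15,0,0,0],[0,0,9,0,0,0],[0,0,3,0,0,0],[0,0,0,0,0,0.07],[0,0,0,0,0,0.07]]' >/dev/null; python3 g.py; for i in 1 2 3 4 5 6 7 8; do python3 -m creep '[[0,0,0,0,0,0.02]]' >/dev/null; python3 g.py|tail -1;  done;python3 g.py
```

```text
t 43.53 pos [ 529.4 -207.5  155.7] rot [-180.    -0.    58.5] F [0.1 0.4 0.6] M [-0.019  0.122 -0.012] j6 5 w 40.0
   F 0.4 Fm 0.9  tau_F 0.013  Mz -0.012
   F 0.8 Fm 0.7  tau_F 0.016  Mz -0.007
   F 0.6 Fm 1.0  tau_F 0.017  Mz -0.004
   F 2.3 Fm 1.9  tau_F 0.044  Mz 0.055
   F 4.8 Fm 5.1  tau_F 0.102  Mz 0.087
   F 7.2 Fm 8.3  tau_F 0.161  Mz 0.169
   F 8.6 Fm 10.1  tau_F 0.193  Mz 0.186
   F 9.2 Fm 9.0  tau_F 0.188  Mz 0.288
   F 8.2 Fm 8.9  tau_F 0.177  Mz 0.280
t 44.20 pos [ 530.5 -207.4  156.4] rot [179.9  -0.2  49.4] F [ 7.3  3.5 -1.6] M [ 0.666 -1.107  0.28 ] j6 14 w 39.9
   F 8.2 Fm 8.9  tau_F 0.177  Mz 0.280
```

```bash
for i in 1 2 3; do python3 -m creep '[[0,0,0,0,0,0.02]]' >/dev/null; python3 g.py|tail -1;  done;python3 g.py
```

```text
F 8.5 Fm 9.0  tau_F 0.181  Mz 0.292
   F 7.4 Fm 8.8  tau_F 0.168  Mz 0.264
   F 8.6 Fm 8.9  tau_F 0.180  Mz 0.350
t 44.45 pos [ 530.4 -207.4  156.4] rot [179.9  -0.2  46. ] F [ 7.8  3.6 -1.1] M [ 0.64  -1.113  0.35 ] j6 17 w 39.9
   F 8.6 Fm 8.9  tau_F 0.180  Mz 0.350
```

```bash
sed -i 's/B=(553.5,25)/B=(554.4,26)/' g.py; python3 -m creep '[[0,0,0,0,0,-0.1],[0,0,0,0,0,-0.1],[0,0,-20,0,0,0],[0,0,-22,0,0,0],[15,-8,0,0,0,0],[28,-14,0,0,0,0],[34,-17,0,0,0,0],[34,-17,0,0,0,0],[34,-17,0,0,0,0],[30,-15,0,0,0,0],[20,-10,0,0,0,0],[11,-5,0,0,0,0],[4,-2,0,0,0,0],[0,0,0,0,0,0],[0,0,0,0,0,0]]' >/dev/null; python3 g.py B 155 42
```

```text
t 45.70 pos [553.3  24.1 197.9] rot [180.    0.   57.4] F [-0.6 -0.2  0.1] M [-0.064  0.101 -0.076] j6 30 w 39.9
shift tool [ 2.2 -0.1 42.9] rotvec [0.    0.001 0.269]
   F 0.6 Fm 0.8  tau_F 0.015  Mz -0.076
```

```bash
python3 -m creep '[[2,0,15,0,0,0],[0,0,15,0,0,0],[0,0,9,0,0,0],[0,0,3,0,0,0],[0,0,0,0,0,0.08],[0,0,0,0,0,0.08],[0,0,0,0,0,0.04]]' >/dev/null; python3 g.py; for i in 1 2 3 4 5 6; do python3 -m creep '[[0,0,0,0,0,0.02]]' >/dev/null; python3 g.py|tail -1;  done;python3 g.py
```

```text
t 46.28 pos [554.6  25.9 156.4] rot [180.   -0.   45.7] F [0.1 0.5 0.2] M [-0.09   0.071 -0.013] j6 42 w 39.8
   F 0.5 Fm 0.8  tau_F 0.014  Mz -0.013
   F 0.4 Fm 0.6  tau_F 0.010  Mz 0.025
   F 1.9 Fm 2.9  tau_F 0.050  Mz 0.003
   F 3.6 Fm 5.1  tau_F 0.090  Mz 0.098
   F 3.7 Fm 5.9  tau_F 0.099  Mz 0.369
   F 4.7 Fm 7.1  tau_F 0.123  Mz 0.348
   F 5.2 Fm 8.2  tau_F 0.138  Mz 0.418
t 46.78 pos [554.2  26.3 156.2] rot [1.8e+02 1.0e-01 3.9e+01] F [-3.1 -4.2  4.3] M [-0.821  0.862  0.418] j6 48 w 40.1
   F 5.2 Fm 8.2  tau_F 0.138  Mz 0.418
```

```bash
sed -i 's/A=(660.4,-102)/A=(660.5,-102.8)/' g.py; python3 -m creep '[[0,0,0,0,0,-0.1],[0,0,0,0,0,-0.1],[0,0,-20,0,0,-0.12],[0,0,-22,0,0,-0.12],[-5,12,0,0,0,0],[-12,26,0,0,0,0],[-15,33,0,0,0,0],[-15,33,0,0,0,0],[-11,25,0,0,0,0],[-7,14,0,0,0,0],[-4,8,0,0,0,0],[0,0,0,0,0,0],[0,0,0,0,0,0]]' >/dev/null; python3 g.py A 155 52
```

```text
t 47.87 pos [ 660.5 -100.3  197.4] rot [-180.    -0.    64.3] F [ 0.4  0.9 -0.4] M [-0.048  0.149 -0.032] j6 13 w 40.0
shift tool [-2.2  1.1 42.4] rotvec [-0.001 -0.     0.214]
   F 1.0 Fm 1.1  tau_F 0.022  Mz -0.032
```

```bash
python3 -m creep '[[-2,1,15,0,0,0],[0,0,15,0,0,0],[0,0,9,0,0,0],[0,0,3,0,0,0],[0,0,0,0,0,0.08],[0,0,0,0,0,0.07]]' >/dev/null; python3 g.py; for i in 1 2 3 4 5 ; do python3 -m creep '[[0,0,0,0,0,0.015]]' >/dev/null; python3 g.py|tail -1;  done;python3 g.py
```

```text
t 48.37 pos [ 660.4 -102.   156.1] rot [-180.    -0.    55.6] F [ 0.5 -0.5 -0.4] M [-0.064  0.15  -0.022] j6 21 w 39.8
   F 0.7 Fm 1.1  tau_F 0.019  Mz -0.022
   F 1.2 Fm 0.8  tau_F 0.021  Mz -0.075
   F 0.5 Fm 2.7  tau_F 0.033  Mz 0.037
   F 2.4 Fm 4.2  tau_F 0.068  Mz 0.070
   F 4.4 Fm 5.6  tau_F 0.104  Mz 0.172
   F 5.1 Fm 7.2  tau_F 0.127  Mz 0.387
t 48.78 pos [ 660.4 -102.7  156.4] rot [-180.     0.    51.4] F [-5.   0.6  4.3] M [0.236 1.01  0.387] j6 25 w 40.1
   F 5.1 Fm 7.2  tau_F 0.127  Mz 0.387
```

```bash
for i in 1 2 ; do python3 -m creep '[[0,0,0,0,0,0.006]]' >/dev/null; python3 g.py|tail -1;  done;python3 g.py
```

```text
F 5.6 Fm 7.9  tau_F 0.140  Mz 0.462
   F 4.5 Fm 7.8  tau_F 0.127  Mz 0.455
t 48.95 pos [ 660.4 -102.7  156.4] rot [-180.     0.    50.8] F [-4.1  1.8  5.2] M [0.255 1.095 0.455] j6 26 w 39.9
   F 4.5 Fm 7.8  tau_F 0.127  Mz 0.455
```

Nut A still needs about 0.45 to turn, which is the edge of too tight. I will swing the fingers round to the other faces of its wings and ease it a few degrees.

```bash
python3 -m creep '[[0,0,0,0,0,-0.12],[0,0,0,0,0,-0.12],[0,0,0,0,0,-0.12],[0,0,0,0,0,-0.12],[0,0,0,0,0,-0.12],[0,0,0,0,0,-0.12],[0,0,0,0,0,-0.12],[0,0,0,0,0,-0.12],[0,0,0,0,0,-0.12],[0,0,0,0,0,-0.12],[0,0,0,0,0,-0.12],[0,0,0,0,0,-0.12],[0,0,0,0,0,-0.12],[0,0,0,0,0,-0.12],[0,0,0,0,0,-0.08],[0,0,0,0,0,0]]' >/dev/null; python3 g.py; for i in 1 2 3 4 5 6; do python3 -m creep '[[0,0,0,0,0,-0.03]]' >/dev/null; python3 g.py|tail -1;  done;python3 g.py
```

```text
t 50.28 pos [ 661.  -103.1  155.9] rot [180.    0.  151.8] F [ 0.5 -0.2  0.1] M [-0.028  0.009 -0.035] j6 -75 w 40.3
   F 0.5 Fm 0.2  tau_F 0.008  Mz -0.035
   F 0.1 Fm 0.4  tau_F 0.005  Mz -0.016
   F 0.4 Fm 0.1  tau_F 0.005  Mz -0.025
   F 1.3 Fm 0.1  tau_F 0.015  Mz -0.068
   F 0.4 Fm 0.5  tau_F 0.010  Mz 0.014
   F 0.5 Fm 0.4  tau_F 0.010  Mz 0.001
   F 3.6 Fm 3.7  tau_F 0.075  Mz -0.034
t 50.78 pos [ 660.7 -103.   155.9] rot [-180.     0.   161.8] F [-3.6 -0.3  0.4] M [-0.042  0.532 -0.034] j6 -85 w 40.3
   F 3.6 Fm 3.7  tau_F 0.075  Mz -0.034
```

```bash
for i in 1 2 3 4 5 ; do python3 -m creep '[[0,0,0,0,0,-0.02]]' >/dev/null; python3 g.py|tail -1;  done;python3 g.py
```

```text
F 2.8 Fm 3.0  tau_F 0.061  Mz -0.253
   F 1.9 Fm 2.8  tau_F 0.048  Mz -0.324
   F 3.1 Fm 2.8  tau_F 0.061  Mz -0.312
   F 3.0 Fm 3.1  tau_F 0.063  Mz -0.291
   F 3.0 Fm 3.0  tau_F 0.062  Mz -0.315
t 51.20 pos [ 660.6 -103.   155.9] rot [-180.    -0.   167.7] F [-3.   0.4  0.1] M [-0.016  0.437 -0.315] j6 -91 w 39.8
   F 3.0 Fm 3.0  tau_F 0.062  Mz -0.315
```

```bash
python3 -m creep '[[0,0,0,0,0,-0.02],[0,0,0,0,0,0.12],[0,0,0,0,0,0.12],[0,0,-20,0,0,0.12],[0,0,-22,0,0,0.12],[0,0,0,0,0,0.12],[0,0,0,0,0,0.12],[0,0,0,0,0,0.12],[0,0,0,0,0,0.12],[0,0,0,0,0,0.12],[0,0,0,0,0,0.12],[0,0,0,0,0,0.12],[0,0,0,0,0,0.12],[0,0,0,0,0,0.12],[0,0,0,0,0,0.12],[0,0,0,0,0,0.1],[0,0,0,0,0,0]]' >/dev/null; python3 g.py C 198 66
```

```text
t 52.62 pos [ 661.2 -102.9  198.1] rot [179.9  -0.   66.6] F [-0.1 -1.1  1. ] M [ 0.017  0.079 -0.009] j6 10 w 39.8
shift tool [-7.340e+01 -2.256e+02 -1.000e-01] rotvec [ 0.001 -0.     0.01 ]
   F 1.1 Fm 0.6  tau_F 0.017  Mz -0.009
```

```bash
python3 -m creep '[[-5,-16,0,0,0,0],[-10,-32,0,0,0,0],[-11,-35,0,0,0,0],[-11,-35,0,0,0,0],[-11,-35,0,0,0,0],[-10,-31,0,0,0,0],[-7,-22,0,0,0,0],[-5,-13,0,0,0,0],[-2,-6,0,0,0,0],[0,0,14,0,0,0],[0,0,14,0,0,0],[0,0,9,0,0,0],[0,0,4,0,0,0],[0,0,0,0,0,0.06],[0,0,0,0,0,0.06]]' >/dev/null; python3 g.py C 155 54;for i in 1 2 3 4; do python3 -m creep '[[0,0,0,0,0,0.015]]' >/dev/null; python3 g.py|tail -1;  done;python3 g.py
```

```text
t 53.87 pos [425.7 -80.4 156.7] rot [-180.     0.    59.9] F [-0.5 -0.2  1.1] M [-0.133  0.082 -0.036] j6 13 w 40.1
shift tool [-0.5 -0.6  1.7] rotvec [-0.001  0.     0.102]
   F 0.5 Fm 1.1  tau_F 0.016  Mz -0.036
   F 0.7 Fm 0.7  tau_F 0.015  Mz -0.017
   F 1.1 Fm 1.5  tau_F 0.027  Mz -0.004
   F 0.2 Fm 0.6  tau_F 0.008  Mz -0.039
   F 0.4 Fm 0.9  tau_F 0.014  Mz 0.017
t 54.20 pos [425.7 -80.5 157.1] rot [180.   -0.   56.5] F [ 0.1 -0.4  0.5] M [-0.021  0.135  0.017] j6 16 w 39.8
   F 0.4 Fm 0.9  tau_F 0.014  Mz 0.017
```

```bash
for i in 1 2 3 4 5; do python3 -m creep '[[0,0,0,0,0,0.015]]' >/dev/null; python3 g.py|tail -1;  done;python3 g.py
```

```text
F 1.3 Fm 0.5  tau_F 0.018  Mz 0.010
   F 1.1 Fm 1.3  tau_F 0.025  Mz 0.203
   F 2.0 Fm 1.4  tau_F 0.035  Mz 0.390
   F 1.9 Fm 1.4  tau_F 0.034  Mz 0.446
   F 1.5 Fm 1.2  tau_F 0.028  Mz 0.432
t 54.62 pos [425.7 -80.4 157.1] rot [180.   -0.   52.1] F [1.  1.  0.7] M [-0.027 -0.177  0.432] j6 20 w 39.8
   F 1.5 Fm 1.2  tau_F 0.028  Mz 0.432
```

```bash
python3 -m creep '[[0,0,0,0,0,-0.12],[0,0,0,0,0,-0.12],[0,0,0,0,0,-0.12],[0,0,0,0,0,-0.12],[0,0,0,0,0,-0.12],[0,0,0,0,0,-0.12],[0,0,0,0,0,-0.12],[0,0,0,0,0,-0.12],[0,0,0,0,0,-0.12],[0,0,0,0,0,-0.12],[0,0,0,0,0,-0.12],[0,0,0,0,0,-0.12],[0,0,0,0,0,-0.12],[0,0,0,0,0,-0.12],[0,0,0,0,0,-0.12],[0,0,0,0,0,-0.04]]' >/dev/null; python3 g.py; for i in 1 2 3 4 5; do python3 -m creep '[[0,0,0,0,0,-0.025]]' >/dev/null; python3 g.py|tail -1;  done;python3 g.py
```

```text
t 55.95 pos [425.2 -80.6 156.8] rot [-180.   -0.  158.] F [0.  0.9 0.3] M [ 0.012  0.067 -0.017] j6 -85 w 40.0
   F 0.9 Fm 0.5  tau_F 0.015  Mz -0.017
   F 0.1 Fm 0.3  tau_F 0.004  Mz 0.044
   F 1.0 Fm 0.6  tau_F 0.016  Mz 0.041
   F 0.5 Fm 0.3  tau_F 0.008  Mz -0.060
   F 2.8 Fm 2.9  tau_F 0.058  Mz -0.081
   F 2.0 Fm 2.7  tau_F 0.049  Mz -0.370
t 56.37 pos [425.8 -80.5 157. ] rot [180.    0.  164.9] F [ 1.9  0.6 -0.3] M [ 0.046 -0.392 -0.37 ] j6 -92 w 39.8
   F 2.0 Fm 2.7  tau_F 0.049  Mz -0.370
```

```bash
for i in 1 2; do python3 -m creep '[[0,0,0,0,0,-0.025]]' >/dev/null; python3 g.py|tail -1;  done; python3 -m creep '[[0,0,0,0,0,0.12],[0,0,0,0,0,0.12],[0,0,-20,0,0,0.12],[0,0,-22,0,0,0.1],[-2,12,0,0,0,0],[-6,28,0,0,0,0],[-8,35,0,0,0,0],[-8,35,0,0,0,0],[-6,28,0,0,0,0],[-4,16,0,0,0,0],[-2,8,0,0,0,0],[0,0,0,0,0,0]]' >/dev/null; python3 g.py B 155 140
```

```text
F 3.6 Fm 3.4  tau_F 0.072  Mz -0.348
   F 3.4 Fm 4.4  tau_F 0.081  Mz -0.346
t 57.53 pos [555.3  24.5 198.1] rot [-1.800e+02 -1.000e-01  1.415e+02] F [-0.5  0.3  0.9] M [0.015 0.044 0.02 ] j6 -54 w 40.0
shift tool [ 1.6  0.6 43.1] rotvec [-0.001 -0.001  0.025]
   F 0.5 Fm 0.3  tau_F 0.009  Mz 0.020
```

```bash
python3 -m creep '[[1,1,15,0,0,0],[0,0,15,0,0,0],[0,0,9,0,0,0],[0,0,3,0,0,0],[0,0,0,0,0,-0.04]]' >/dev/null; python3 g.py; for i in 1 2 3 4 5; do python3 -m creep '[[0,0,0,0,0,-0.025]]' >/dev/null; python3 g.py|tail -1;  done;python3 g.py
```

```text
t 57.95 pos [553.5  24.2 155.9] rot [-1.799e+02 -1.000e-01  1.435e+02] F [-1.1  0.2 -0.5] M [ 0.015 -0.058 -0.01 ] j6 -56 w 40.2
   F 1.1 Fm 0.4  tau_F 0.016  Mz -0.010
   F 0.8 Fm 0.5  tau_F 0.013  Mz 0.001
   F 1.0 Fm 0.2  tau_F 0.013  Mz 0.010
   F 0.7 Fm 0.4  tau_F 0.011  Mz -0.010
   F 2.6 Fm 3.8  tau_F 0.066  Mz -0.062
   F 4.6 Fm 5.8  tau_F 0.107  Mz -0.265
t 58.37 pos [554.4  24.6 157.4] rot [-180.    -0.   150.9] F [-4.6 -0.5  4.2] M [-0.179  0.818 -0.265] j6 -64 w 40.2
   F 4.6 Fm 5.8  tau_F 0.107  Mz -0.265
```

```bash
for i in 1 2 3; do python3 -m creep '[[0,0,0,0,0,-0.015]]' >/dev/null; python3 g.py|tail -1;  done;python3 g.py
```

```text
F 4.5 Fm 6.3  tau_F 0.111  Mz -0.295
   F 5.0 Fm 6.9  tau_F 0.123  Mz -0.325
   F 6.1 Fm 6.4  tau_F 0.130  Mz -0.311
t 58.62 pos [554.6  24.7 157.4] rot [-180.    -0.   153.4] F [-5.9 -1.8  6.1] M [-0.288  0.886 -0.311] j6 -66 w 40.1
   F 6.1 Fm 6.4  tau_F 0.130  Mz -0.311
```

```bash
python3 -m creep '[[0,0,0,0,0,-0.015],[0,0,0,0,0,-0.015]]'>/dev/null; python3 g.py|tail -1; python3 -m creep '[[0,0,0,0,0,0.12],[0,0,0,0,0,0.12],[0,0,-20,0,0,0.12],[0,0,-22,0,0,0.12],[0,0,0,0,0,0.12],[0,0,0,0,0,0.12],[0,0,0,0,0,0.12],[0,0,0,0,0,0.12],[0,0,0,0,0,0.12],[0,0,0,0,0,0.12],[0,0,0,0,0,0.12],[0,0,0,0,0,0.12],[0,0,0,0,0,0.12],[0,0,0,0,0,0]]' >/dev/null; python3 g.py D 198 65
```

```text
F 5.4 Fm 5.7  tau_F 0.115  Mz -0.296
t 59.95 pos [555.1  24.9 198.8] rot [180.   -0.   65.3] F [-0.3  0.8 -0.3] M [-0.05   0.106  0.035] j6 22 w 40.2
shift tool [-222.3   74.     0.8] rotvec [ 0.    -0.     0.006]
   F 0.8 Fm 0.8  tau_F 0.017  Mz 0.035
```

```bash
python3 -m creep '[[-15,5,0,0,0,0],[-29,10,0,0,0,0],[-35,12,0,0,0,0],[-36,12,0,0,0,0],[-36,12,0,0,0,0],[-31,10,0,0,0,0],[-22,7,0,0,0,0],[-12,4,0,0,0,0],[-6,2,0,0,0,0],[0,0,0,0,0,0],[0,0,14,0,0,0],[0,0,14,0,0,0],[0,0,9,0,0,0],[0,0,4,0,0,0],[0,0,0,0,0,0.1],[0,0,0,0,0,0.08]]' >/dev/null; python3 g.py D 155 48;for i in 1 2 3 4; do python3 -m creep '[[0,0,0,0,0,0.02]]' >/dev/null; python3 g.py|tail -1;  done;python3 g.py
```

```text
t 61.28 pos [ 530.8 -206.8  157.7] rot [-180.    -0.    55.2] F [-0.5  0.5 -0.3] M [-0.045  0.15   0.008] j6 8 w 39.8
shift tool [-1.7 -0.3  2.7] rotvec [-0.001 -0.     0.125]
   F 0.7 Fm 1.1  tau_F 0.018  Mz 0.008
   F 0.1 Fm 1.1  tau_F 0.012  Mz 0.008
   F 0.8 Fm 1.0  tau_F 0.018  Mz 0.034
   F 0.6 Fm 0.7  tau_F 0.014  Mz -0.035
   F 1.0 Fm 0.9  tau_F 0.020  Mz 0.023
t 61.62 pos [ 530.9 -207.7  158.2] rot [180.   -0.   50.8] F [-0.3 -1.   0.7] M [-0.054  0.122  0.023] j6 13 w 39.9
   F 1.0 Fm 0.9  tau_F 0.020  Mz 0.023
```

```bash
for i in 1 2 3 4 5 6; do python3 -m creep '[[0,0,0,0,0,0.02]]' >/dev/null; python3 g.py|tail -1;  done;python3 g.py
```

```text
F 0.2 Fm 0.9  tau_F 0.011  Mz 0.010
   F 0.8 Fm 0.9  tau_F 0.018  Mz 0.004
   F 0.9 Fm 0.7  tau_F 0.018  Mz -0.000
   F 0.4 Fm 0.7  tau_F 0.011  Mz 0.285
   F 1.3 Fm 0.9  tau_F 0.023  Mz 0.363
   F 1.1 Fm 0.7  tau_F 0.019  Mz 0.381
t 62.12 pos [ 530.7 -207.9  158. ] rot [180.   -0.   43.8] F [-0.7  0.9  0.2] M [-0.065  0.073  0.381] j6 20 w 40.4
   F 1.1 Fm 0.7  tau_F 0.019  Mz 0.381
```

D turns at about 0.37, in line with the others. I will back off, lift clear and hand in.

```bash
python3 -m creep '[[0,0,0,0,0,-0.1],[0,0,0,0,0,-0.1],[0,0,-20,0,0,0],[0,0,-30,0,0,0],[0,0,-35,0,0,0],[0,0,0,0,0,0],[0,0,0,0,0,0]]' >/dev/null; python3 g.py; python3 -c "
from cell import *
print(finish_job())"
```

```text
t 62.70 pos [ 532.2 -208.8  246.2] rot [179.7  -0.   55.3] F [-0.6  0.3 -1. ] M [-0.067  0.114  0.031] j6 8 w 40.1
   F 0.7 Fm 0.9  tau_F 0.016  Mz 0.031
the job is handed in; nothing more can be done
None
```

The job is handed in at about 62.7 s with the gripper clear: all four nuts got an eighth of a turn crosswise, then were taken to an estimated 0.37 to 0.38 N m, but nuts 1, 2 and 3 first read about 0.43 to 0.46, at or above the 0.45 limit, and had to be eased back about 3 to 5 degrees; only nut4 was read afterwards (about 0.37), I took no picture of the result, and nothing but the nuts registered contact.

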